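# Return the leftover bath balls to the jar

## Robot

A 7-joint arm with a two-finger parallel gripper is mounted at the origin on the work surface. World frame = base frame: x ahead of the robot, y to its left, z up, the work surface at z = 0. Lengths are in m, angles in degrees, forces in N, time in s.
With the tool pointing down it reaches from about 0.425 to 0.875 m from the base axis. Payload 4.7 kg.
Tool frame: the origin (TCP) lies at the centre of the arm's flange, where the gripper is bolted on; the fingertips stand 182 mm ahead of it and the grasp point (between the pads) lies 164 mm ahead of it (env.grip_depth is the distance from the TCP to the grasp point, in m); z points along the fingers, y is the line along which they close (so a half turn about z gives the same grasp; the last joint's range is limited). The gripper opens to 87 mm and grips with 3 to 60 N. Pads are 19 mm wide; open, the fingers measure 117 mm over their backs; the gripper's body (75 mm by 190 mm) begins 51 mm behind the grasp point.
Start: joints at [64.406, 18.392, -4.016, 83.108, 1.295, 78.541, -3.26], TCP at [0.289, -0.582, 0.405] pointing down, gripper open.
Joint ranges: [-163.93, 163.93], [-17.29, 119.83], [-79.2, 71.16], [3.27, 140.29], [-89.18, 269.18], [5.43, 117.66], [-154.24, 154.24]. Speed limits (degrees/s): [147.25, 147.25, 180, 180, 180, 180, 180].

## Interface

Orientations are given as [roll, pitch, yaw] about the fixed x, y, z axes, in that order (R = Rz(yaw) Ry(pitch) Rx(roll)).
In Python, from cell import env gives the robot as it stands. The module is installed in compiled form; this text tells all that it offers.
- The arm moves only by the tool send_rows, never from a script. Its arguments are lists of equal length, an entry for each row: "xyz": the shift along the tool's x, y, z in m, a list of three; "rotation": the turn, a rotation vector about the tool's x, y, z in rad, a list of three; "jaw": the opening, from 0 (shut) to 1 (fully open). A call has 1 to 20 rows; each row shifts and turns the commanded pose from where the row before left it, along the tool's axes as they then stand; what a row does not reach is not made up. A row lasts 1/10 s, in which the tool goes at most 50 mm and 8.59 degrees, less where a joint would pass 70% of its speed; a pose out of reach is approached as far as the arm can. A call is refused whole if a number of a shift passes 0.05 or a number of a turn 0.15, either way. A call with a gripper value outside its range is refused whole. The fingers move at their own pace and stop on an object; "newtons" is the grip in N (left out, the last holds). Time passes only in rows, so rows that do not move let the fingers close. It gives the time, the measured TCP pose, the force, the opening and the grip force at its end, in the units of the state.
- env.get_obs(): the state, without advancing time (a new reading comes with each control period).
- env.read_camera(name): name is "side" or "top"; returns a dict with "image" (400x640x3 uint8, blue, green, red), "fx", "fy", "cx", "cy" (pixels), "distortion" ([k1, k2, p1, p2, k3] as OpenCV has them; the pictures are not rectified), "R" (3x3) and "t" (3): a world point X has camera coordinates R X + t. Camera axes: x right, y down, z forward; pixel columns grow to the right and rows downward; lengths in m; the calibration is good to about 2 mm. A picture is of the moment at which its call begins. There is no depth.
- env.sign_off(): hands the job in; it is judged then, once.
The state is a dict: "time_s": time; "qpos": joint angles; "joint_velocities": joint speeds; "effort": joint torques, N m; "tool_pos": TCP position; "tool_rot": TCP orientation; "force": force on the tool from outside, world axes, zero at the start; "wrist_torque": the same for the moment, N m; "grip_width": finger opening in m; "grasp_force": force on a finger pad.
Only numpy, scipy, OpenCV 4.12 (cv2) and the standard library are available. Lean on these libraries where they do the work, as an engineer would, in place of code of your own. Each camera call takes 0.05 s, during which the arm holds its last target. There are 200 camera calls.

## Task

Put the leftover bath balls from the two tumblers back into the green jar: take the lid off and set it down on the ledge, stand the metal funnel in the jar's neck, then tip each tumbler that has balls in it over the funnel until all of them are in the jar, and stand both empty tumblers upright in the clear tray. When all the balls are in, stand the funnel upright on the ledge again and put the lid back on the jar; do not tip the jar over and leave the soap, tweezers and hair roller where they are.

Things in the scene. Friction and masses are not known exactly. Their poses are not given: they have to be found in the camera images.
- jar: Green glass jar, 115 mm tall, standing loose on the ledge (about 0.55 kg): body 76 mm across up to 85 mm, sloping shoulder, then from 97 mm a neck 60 mm outside and 52 mm inside to the rim at 115 mm. Inside 68 mm wide, inner floor 7 mm up. Origin: centre of its underside, z up its axis.
- lid: Lift-off bamboo lid (70 g), 44 mm tall: a plug 46 mm wide and 12 mm long below, a disc 66 mm wide and 8 mm thick, a round knob 22 mm wide and 24 mm tall on top. Starts on the jar, disc on its rim, plug in its neck with 3 mm play all round, no thread, its origin 103 mm above the jar's. On a flat surface it stands on its plug. Origin: centre of the plug's underside, z up through the knob.
- funnel: Wide metal jar funnel, 85 mm tall, 90 g, wall 2.5 mm: spout 47 mm outside, 42 inside, 30 long; a cone to a mouth 120 mm across at 75 mm; a straight rim to 85 mm. A level handle sticks out of its rim on its -x side. Starts upright on its spout. In the jar's neck its cone rests on the jar's rim, origin about 82 mm above the jar's. Origin: centre of the spout's lower end, z up its axis.
- funnel_handle (a point): Middle of the funnel's handle, 82 mm out from the funnel's axis (its -x side) and 79 mm above its spout end. The handle is 14 mm wide (tangentially), 10 mm thick and reaches from 58 to 104 mm from the axis. Axes as the funnel's.
- tumbler1: One of two alike round glazed tumblers (160 g), 95 mm tall, 59 mm across at the foot widening evenly to 69 mm at the rim, wall 3 mm, floor 5 mm thick. Starts upright on the ledge and holds up to four bath balls, perhaps none. Origin: centre of its underside, z up its axis.
- tumbler2: The other tumbler, the same in every way.
- tray: Stacked pair of clear plastic trays, fixed to the ledge, 270 mm (its x) by 136 mm (its y); open on top, the upper tray's floor 15 mm and the walls' top 42 mm above the ledge, walls 3 to 6 mm thick. Origin: centre of the underside.
- tray_floor (a point): Centre of the upper tray's inner floor, which measures 258 by 124 mm; axes as the tray's.
- soap: Bar of pale green aloe soap, 85 x 54 x 26 mm, lying on the ledge; not part of the job. Origin: centre of its underside, x along its length.
- tweezers: Metal tweezers, 95 mm long, 10 to 15 mm wide, 9 mm high, lying on the ledge; not part of the job. Origin: under about the middle of their length, x along them.
- roller: Bright pink hard-plastic hair roller, 40 mm across and 62 mm tall, standing on end on the ledge; not part of the job. Origin: centre of its lower end.
- ball1: Pressed bath ball, hard, 20 mm in diameter, 10 g, one of three to seven present (starts in tumbler1 if present). Rolls, but not on a slope of less than about 13 degrees. Origin: its centre.
- ball2: Pressed bath ball, hard, 20 mm in diameter, 10 g, one of three to seven present (starts in tumbler1 if present). Rolls, but not on a slope of less than about 13 degrees. Origin: its centre.
- ball3: Pressed bath ball, hard, 20 mm in diameter, 10 g, one of three to seven present (starts in tumbler1 if present). Rolls, but not on a slope of less than about 13 degrees. Origin: its centre.
- ball4: Pressed bath ball, hard, 20 mm in diameter, 10 g, one of three to seven present (starts in tumbler1 if present). Rolls, but not on a slope of less than about 13 degrees. Origin: its centre.
- ball5: Pressed bath ball, hard, 20 mm in diameter, 10 g, one of three to seven present (starts in tumbler2 if present). Rolls, but not on a slope of less than about 13 degrees. Origin: its centre.
- ball6: Pressed bath ball, hard, 20 mm in diameter, 10 g, one of three to seven present (starts in tumbler2 if present). Rolls, but not on a slope of less than about 13 degrees. Origin: its centre.
- ball7: Pressed bath ball, hard, 20 mm in diameter, 10 g, one of three to seven present (starts in tumbler2 if present). Rolls, but not on a slope of less than about 13 degrees. Origin: its centre.
- ball8: Pressed bath ball, hard, 20 mm in diameter, 10 g, one of three to seven present (starts in tumbler2 if present). Rolls, but not on a slope of less than about 13 degrees. Origin: its centre.
There are look-alikes about, which are no part of the job. Of the things like the funnel, leave any that is purple; of the rest the smaller one is meant.

How it is judged:
By the outcome, as a careful person would: the job done as asked, in the order asked, and still so for the second after the job is handed in, with the robot touching nothing.
Of ball1, ball2, ball3, ball4, ball5, ball6, ball7, ball8 only 3 to 7 are there at a start; the rules pass over those that are not, and their reading is None.
At some moment in a run one of tumbler1, tumbler2, lid may be knocked a few centimetres aside while the robot is not near it.
It also fails if it takes over 210 s, if anything falls off the work surface, if the arm or the gripper's body presses on something with over 40 N, if the wrist force passes 120 N, or if a joint passes its speed limit or range.

## Working session

There is one attempt and no reset: what is moved stays moved. The work goes in short steps, Python scripts to look and compute and a tool call to move; the robot and the scene stay as the last step left them, time stands still between calls to the robot, and variables do not carry over. Pictures are saved under pics/ and viewed, at most 14 in all, crops included, and the job is handed in when it is done.

Besides the shell and the picture viewer there is one more tool, called after "Call:" by a JSON object that holds its "method" and its "body", one argument or row to a line. send_rows: Moves the arm, as the interface text tells. Its arguments: {"type":"object","properties":{"xyz":{"type":"array"},"rotation":{"type":"array"},"jaw":{"type":"array"},"newtons":{"type":"number"}},"required":["xyz","rotation","jaw"]}

```bash
mkdir -p pics; cat > h.py <<'E'
import numpy as np, cv2
from scipy.spatial.transform import Rotation as Ro
from cell import env
def cam(n):
    return env.read_camera(n)
def ray(c,u,v):
    K=np.array([[c['fx'],0,c['cx']],[0,c['fy'],c['cy']],[0,0,1.]])
    p=cv2.undistortPoints(np.array([[[u,v]]],float),K,np.array(c['distortion'],float))[0,0]
    R=np.array(c['R']);t=np.array(c['t'])
    return -R.T@t, R.T@np.array([p[0],p[1],1.])
def onz(c,u,v,z):
    o,d=ray(c,u,v); return o+d*(z-o[2])/d[2]
def proj(c,X):
    K=np.array([[c['fx'],0,c['cx']],[0,c['fy'],c['cy']],[0,0,1.]])
    return cv2.projectPoints(np.array(X,float).reshape(-1,3),cv2.Rodrigues(np.array(c['R']))[0],np.array(c['t'],float),K,np.array(c['distortion'],float))[0].reshape(-1,2)
E
python3 - <<'E'
from h import *
print(env.get_obs(), env.grip_depth)
for n in('top','side'):
    c=cam(n); cv2.imwrite(f'pics/{n}0.png',c['image']); print(n,c['fx'],np.array(c['R']).round(2).tolist(),(-np.array(c['R']).T@np.array(c['t'])).round(3))
E
```

```text
{'time_s': 0.0, 'qpos': array([64.40670076, 18.4378396 , -4.01583351, 83.17501284,  1.2964589 ,
       78.53803108, -3.25801757]), 'joint_velocities': array([-0.01254033, -0.12580265, -0.05474774, -0.04026895,  0.00383289,
       -0.01915404, -0.11522552]), 'effort': array([-6.54580867e-05, -4.91294789e+01, -4.04130695e-01, -3.12522089e+01,
       -6.39413833e-02,  4.38973715e-02,  1.72577943e-04]), 'tool_pos': array([ 0.28890496, -0.58204172,  0.40367408]), 'tool_rot': array([-1.79894438e+02,  6.95738929e-03,  2.64056179e+01]), 'force': array([0.64388059, 0.35243469, 0.56213457]), 'wrist_torque': array([-0.01326299,  0.0068551 , -0.00060435]), 'grasp_force': 0.0, 'grip_width': 0.08694970427595712} 0.1635
top 406.63235590639147 [[0.0, -1.0, 0.0], [-1.0, -0.0, -0.09], [0.09, -0.0, -1.0]] [0.47  0.15  1.061]
side 507.76334726260006 [[-0.99, 0.12, -0.0], [0.08, 0.58, -0.81], [-0.1, -0.8, -0.59]] [0.705 1.42  1.041]
```

View pics/top0.png

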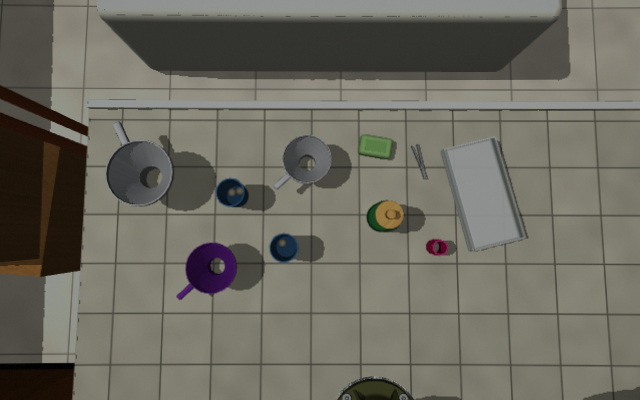

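View pics/side0.png

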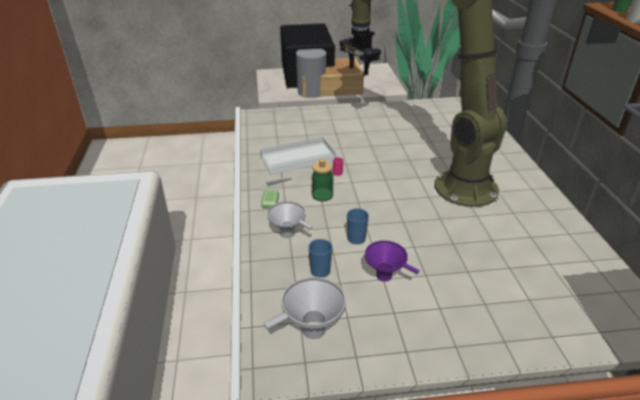

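Funnel-like things: large metal (top 139,173), purple (211,268) and small metal (307,160). The one meant is the small metal one: it isn't purple, and it's the smaller of the two metal ones. Tumblers are at (231,193) and (284,247), jar and lid at (388,215). I'll measure these and confirm in an enlarged crop.

```bash
cat >> h.py <<'E'
def blobs(im,lo,hi,roi=None,amin=30):
    h=cv2.cvtColor(im,cv2.COLOR_BGR2HSV); m=cv2.inRange(h,np.array(lo),np.array(hi))
    if roi is not None:
        z=np.zeros_like(m); x0,y0,x1,y1=roi; z[y0:y1,x0:x1]=1; m*=z
    m=cv2.morphologyEx(m,cv2.MORPH_CLOSE,np.ones((3,3)))
    cs=[c for c in cv2.findContours(m,cv2.RETR_EXTERNAL,cv2.CHAIN_APPROX_NONE)[0] if cv2.contourArea(c)>amin]
    return sorted(cs,key=cv2.contourArea,reverse=True),m
E
python3 - <<'E'
from h import *
c=cam('top'); im=c['image']; s=cam('side'); si=s['image']
cr=cv2.resize(im[115:285,170:330],None,fx=3.5,fy=3.5,interpolation=cv2.INTER_CUBIC); cv2.imwrite('pics/crop1.png',cr)
cols={'blue':([98,80,20],[118,255,255]),'green':([40,60,20],[90,255,255]),'wood':([8,80,120],[28,255,255]),'pink':([160,120,60],[175,255,255])}
for k,(lo,hi) in cols.items():
  for n,cc in(('top',c),('side',s)):
    roi=(90,110,560,300) if n=='top' else (238,100,440,345)
    for q in blobs(cc['image'],lo,hi,roi)[0][:4]:
        (x,y),r=cv2.minEnclosingCircle(q); print(k,n,cv2.contourArea(q),(round(x,1),round(y,1),round(r,1)),cv2.boundingRect(q))
E
```

```text
blue top 668.0 (231.3, 193.8, 16.4) (216, 178, 32, 29)
blue top 607.0 (283.5, 247.7, 14.4) (270, 234, 28, 29)
blue side 619.0 (320.0, 257.8, 18.2) (310, 240, 21, 37)
blue side 524.5 (357.0, 225.7, 16.7) (348, 209, 20, 34)
green top 628.0 (375.0, 146.5, 17.9) (358, 134, 35, 25)
green top 211.0 (383.1, 217.6, 16.8) (367, 201, 31, 31)
green side 455.0 (322.0, 184.9, 15.2) (313, 172, 19, 29)
green side 182.5 (269.5, 198.5, 9.9) (262, 190, 16, 17)
wood top 556.0 (389.2, 213.8, 13.8) (376, 200, 27, 28)
wood side 159.5 (322.0, 166.5, 9.1) (313, 159, 19, 14)
pink top 250.0 (436.5, 247.0, 10.9) (426, 240, 22, 16)
pink side 119.0 (337.0, 166.0, 8.2) (333, 158, 10, 17)
```

View pics/crop1.png

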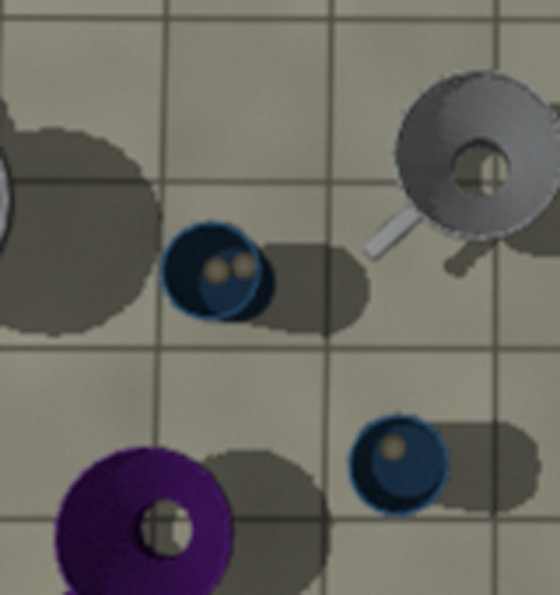

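The crop shows the small silver funnel, mouth at about (306.5,159) top pixels with its handle toward (276,187). Tumbler A at (230,192) has at least two balls and tumbler B at (283.6,247.5) has one. The purple funnel is at lower left. Next come world positions, cross-checked in the side view.

```bash
python3 - <<'E'
from h import *
c=cam('top'); s=cam('side')
f=lambda n,u,v,z:print(n,onz(c,u,v,z).round(4))
f('A',230.2,192.1,.095);f('B',283.6,247.5,.095);f('F',306.5,159.2,.085);f('Fhandle end',275.9,186.6,.08);f('lid',389.2,213.8,.121);f('big',139,173,.12);f('purple',211,268,.085)
f('soap',375,146.5,.026);f('roller',436.5,247,.04)
for p in[(418,160),(443,150),(498,138),(525,238),(471,250)]: f('tray/tw',*p,.042)
# tumbler side check: project rim ring+foot ring, compare bbox of mask
a=np.linspace(0,2*np.pi,60)
def ringb(cc,x,y,rz):
    P=np.vstack([np.c_[x+r*np.cos(a),y+r*np.sin(a),0*a+z] for r,z in rz]); q=proj(cc,P); return q.min(0).round(1),q.max(0).round(1)
for n,u,v,z,rz in[('A',230.2,192.1,.095,[(.0345,.095),(.0295,0)]),('B',283.6,247.5,.095,[(.0345,.095),(.0295,0)]),('lid',389.2,213.8,.121,[(.033,.115),(.033,.123),(.011,.147)])]:
    X=onz(c,u,v,z); print(n,[ringb(cc,X[0],X[1],rz) for cc in(c,s)])
X=onz(c,306.5,159.2,.085);print('F',ringb(c,X[0],X[1],[(.06,.085)]),ringb(s,X[0],X[1],[(.06,.085)]))
cv2.imwrite('pics/crop2.png',cv2.resize(s['image'][135:295,235:405],None,fx=3.5,fy=3.5,interpolation=cv2.INTER_CUBIC))
E
```

```text
A [0.5697 0.351  0.095 ]
B [0.4387 0.2225 0.095 ]
F [0.6515 0.1695 0.085 ]
Fhandle end [0.5849 0.2436 0.08  ]
lid [ 0.5172 -0.023   0.121 ]
big [0.6113 0.5583 0.12  ]
purple [0.3901 0.3944 0.085 ]
soap [ 0.6961 -0.0064  0.026 ]
roller [ 0.4388 -0.1544  0.04  ]
tray/tw [ 0.658  -0.1127  0.042 ]
tray/tw [ 0.6838 -0.1767  0.042 ]
tray/tw [ 0.715  -0.3174  0.042 ]
tray/tw [ 0.4617 -0.3741  0.042 ]
tray/tw [ 0.4317 -0.2392  0.042 ]
A [(array([215.7, 177.8]), array([249. , 207.1])), (array([307.1, 238.1]), array([331.7, 277.9]))]
B [(array([269. , 232.8]), array([298.2, 262.3])), (array([345.4, 207.8]), array([368.2, 244.7]))]
lid [(array([374.6, 199.5]), array([403.7, 228.1])), (array([311. , 158.1]), array([330.5, 173.2]))]
F (array([281.8, 135. ]), array([331.2, 183.7])) (array([266.3, 200.8]), array([305.1, 224.4]))
```

View pics/crop2.png

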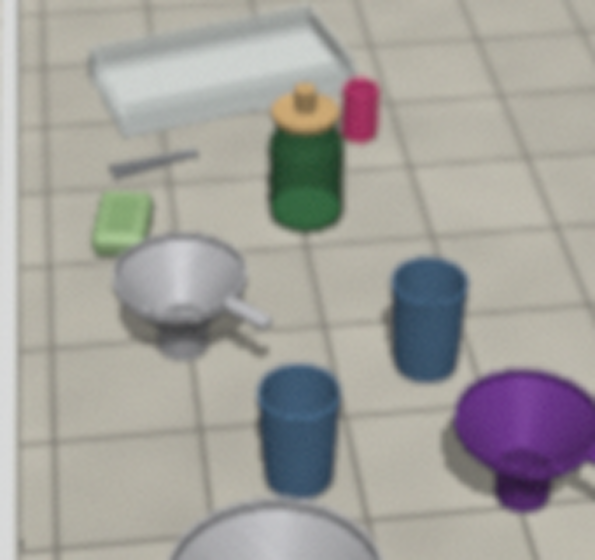

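The crop confirms it: the silver funnel at about (286,212) in the side view is the one meant, with the tumblers at (320,258) and (357,226) and the lidded jar at (322,180). I'll write a planner helper that prints the row numbers.

```bash
cat >> h.py <<'E'
def down(yaw): return Ro.from_euler('xyz',[180,0,yaw],degrees=True)
def point(az,th,s=1):
    """tool z tilted th deg from down toward azimuth az; closing axis horizontal"""
    a,t=np.radians([az,th]); z=np.array([np.cos(a)*np.sin(t),np.sin(a)*np.sin(t),-np.cos(t)])
    y=s*np.array([-np.sin(a),np.cos(a),0]); return Ro.from_matrix(np.c_[np.cross(y,z),y,z])
def cur():
    o=env.get_obs(); return np.array(o['tool_pos']),Ro.from_euler('xyz',o['tool_rot'],degrees=True),o
def plan(R,tcp=None,grip=None,frm=None,v=.04,w=.145):
    p0,R0=frm if frm else cur()[:2]
    if tcp is None: tcp=np.array(grip,float)-R.apply([0,0,env.grip_depth])
    tcp=np.array(tcp,float); rv=(R0.inv()*R).as_rotvec(); d=R0.inv().apply(tcp-p0)
    n=max(1,int(np.ceil(max(np.linalg.norm(d)/v,np.linalg.norm(rv)/w))))
    while True:
        r=Ro.from_rotvec(rv/n); S=sum(((r**k).as_matrix() for k in range(1,n)),np.eye(3)); s=np.linalg.solve(S,d)
        if np.linalg.norm(s)<=v+.005: break
        n+=1
    print('rows',n,'shift',s.round(4).tolist(),'rot',(rv/n).round(4).tolist())
    return tcp,R
def st():
    p,R,o=cur(); g=p+R.apply([0,0,env.grip_depth])
    print('t',round(o['time_s'],2),'tcp',p.round(4),'rpy',np.round(o['tool_rot'],1),'grip',g.round(4),'w',round(o['grip_width'],4),'gf',round(o['grasp_force'],1),'F',np.round(o['force'],1),'q',np.round(o['qpos'],1))
    open('log.txt','a').write(repr((list(o['qpos']),list(p),list(o['tool_rot'])))+'\n')
E
python3 - <<'E'
from h import *
st()
a=plan(down(90),grip=(.516,-.023,.19)); b=plan(down(90),grip=(.516,-.023,.136),frm=a)
E
```

```text
t 0.3 tcp [ 0.289  -0.5822  0.4044] rpy [-180.     0.    26.4] grip [ 0.289  -0.5821  0.2409] w 0.087 gf 0.0 F [ 0.2 -0.1 -0.5] q [64.4 18.4 -4.  83.1  1.3 78.5 -3.3]
rows 16 shift [0.0389, -0.008, 0.0032] rot [-0.0, -0.0, -0.0694]
rows 2 shift [0.0, -0.0, 0.027] rot [0.0, 0.0, 0.0]
```

Call:
{"method": "send_rows", "body": {
  "xyz": [
    [0.0389,-0.008,0.0032],
    [0.0389,-0.008,0.0032],
    [0.0389,-0.008,0.0032],
    [0.0389,-0.008,0.0032],
    [0.0389,-0.008,0.0032],
    [0.0389,-0.008,0.0032],
    [0.0389,-0.008,0.0032],
    [0.0389,-0.008,0.0032],
    [0.0389,-0.008,0.0032],
    [0.0389,-0.008,0.0032],
    [0.0389,-0.008,0.0032],
    [0.0389,-0.008,0.0032],
    [0.0389,-0.008,0.0032],
    [0.0389,-0.008,0.0032],
    [0.0389,-0.008,0.0032],
    [0.0389,-0.008,0.0032],
    [0,0,0],
    [0,0,0]
  ],
  "rotation": [
    [0,0,-0.0694],
    [0,0,-0.0694],
    [0,0,-0.0694],
    [0,0,-0.0694],
    [0,0,-0.0694],
    [0,0,-0.0694],
    [0,0,-0.0694],
    [0,0,-0.0694],
    [0,0,-0.0694],
    [0,0,-0.0694],
    [0,0,-0.0694],
    [0,0,-0.0694],
    [0,0,-0.0694],
    [0,0,-0.0694],
    [0,0,-0.0694],
    [0,0,-0.0694],
    [0,0,0],
    [0,0,0]
  ],
  "jaw": [1,1,1,1,1,1,1,1,1,1,1,1,0.6,0.6,0.6,0.6,0.6,0.6]
}}

```text
time_s: 2.1
tool_pos: [0.5164, -0.0225, 0.3537]
tool_rot: [180.0, 0.1, 90.1]
force: [0.3, -0.7, -0.6]
grip_width: 0.054
grasp_force: 0.0
```

```bash
python3 - <<'E'
from h import *
st()
b=plan(down(90),grip=(.516,-.023,.136))
c=plan(down(90),grip=(.516,-.023,.18),frm=b); c=plan(down(90),grip=(.62,.06,.11),frm=c)
E
```

```text
t 2.1 tcp [ 0.5164 -0.0225  0.3537] rpy [1.80e+02 1.00e-01 9.01e+01] grip [ 0.5165 -0.0227  0.1902] w 0.054 gf 0.0 F [ 0.3 -0.7 -0.6] q [ 31.2   6.  -33.4 104.8   3.6  70.2  -3.1]
rows 2 shift [-0.0002, -0.0002, 0.0271] rot [0.0001, 0.0004, 0.0012]
rows 2 shift [0.0, 0.0, -0.022] rot [0.0, 0.0, 0.0]
rows 4 shift [0.0208, 0.026, 0.0175] rot [0.0, 0.0, 0.0]
```

Call:
{"method": "send_rows", "body": {
  "xyz": [
    [0,0,0.027],
    [0,0,0.027],
    [0,0,0],
    [0,0,0],
    [0,0,0],
    [0,0,0],
    [0,0,0],
    [0,0,-0.02],
    [0,0,-0.02],
    [0,0,-0.015],
    [0,0,0]
  ],
  "rotation": [
    [0,0,0],
    [0,0,0],
    [0,0,0],
    [0,0,0],
    [0,0,0],
    [0,0,0],
    [0,0,0],
    [0,0,0],
    [0,0,0],
    [0,0,0],
    [0,0,0]
  ],
  "jaw": [0.6,0.6,0.6,0,0,0,0,0,0,0,0],
  "newtons": 20
}}

```text
time_s: 3.2
tool_pos: [0.5174, -0.0246, 0.3566]
tool_rot: [179.8, 0.1, 89.9]
force: [0.6, -0.0, -0.3]
grip_width: 0.0199
grasp_force: 20.0
```

```bash
python3 - <<'E'
from h import *
st()
c=plan(down(90),grip=(.62,.06,.07))
c=plan(down(90),grip=(.62,.06,.034),frm=c)
E
```

```text
t 3.2 tcp [ 0.5174 -0.0246  0.3566] rpy [1.798e+02 1.000e-01 8.990e+01] grip [ 0.5181 -0.0248  0.1931] w 0.0199 gf 20.0 F [ 0.6 -0.  -0.3] q [ 31.4   6.  -33.4 104.5   3.5  70.3  -3.1]
rows 5 shift [0.017, 0.0204, 0.0247] rot [0.0008, 0.0002, -0.0004]
rows 1 shift [0.0, -0.0, 0.036] rot [0.0, 0.0, 0.0]
```

Call:
{"method": "send_rows", "body": {
  "xyz": [
    [0.025,0.03,0],
    [0.03,0.036,0],
    [0.03,0.036,0],
    [0,0,0.04],
    [0,0,0.04],
    [0,0,0.04],
    [0,0,0.025],
    [0,0,0.01],
    [0,0,0.003],
    [0,0,0],
    [0,0,0]
  ],
  "rotation": [
    [0,0,0],
    [0,0,0],
    [0,0,0],
    [0,0,0],
    [0,0,0],
    [0,0,0],
    [0,0,0],
    [0,0,0],
    [0,0,0],
    [0,0,0],
    [0,0,0]
  ],
  "jaw": [0,0,0,0,0,0,0,0,0,0,0]
}}

```text
time_s: 4.3
tool_pos: [0.617, 0.0619, 0.2025]
tool_rot: [-179.6, 0.3, 90.0]
force: [-23.9, -4.8, 50.2]
grip_width: 0.0215
grasp_force: 41.2
```

```bash
python3 - <<'E'
from h import *
st()
# funnel handle grasp 75mm from axis, from above
F=np.array([.6515,.1695]);E=np.array([.5849,.2436]);d=(E-F)/np.linalg.norm(E-F);print('az',np.degrees(np.arctan2(d[1],d[0])))
E
```

```text
t 4.3 tcp [0.617  0.0619 0.2025] rpy [-179.6    0.3   90. ] grip [0.6158 0.0611 0.039 ] w 0.0215 gf 41.2 F [-23.9  -4.8  50.2] q [ 18.2  28.7 -33.1  98.2  18.   59.  -21.3]
az 131.94874174543432
```

Call:
{"method": "send_rows", "body": {
  "xyz": [
    [0,0,-0.003],
    [0,0,-0.003],
    [0,0,0],
    [0,0,0]
  ],
  "rotation": [
    [0,0,0],
    [0,0,0],
    [0,0,0],
    [0,0,0]
  ],
  "jaw": [0,0,0,0]
}}

```text
time_s: 4.7
tool_pos: [0.6186, 0.0611, 0.2026]
tool_rot: [-180.0, 0.0, 90.0]
force: [-2.8, -0.5, 8.7]
grip_width: 0.0211
grasp_force: 29.6
```

Call:
{"method": "send_rows", "body": {
  "xyz": [
    [0,0,-0.001],
    [0,0,0],
    [0,0,0],
    [0,0,0],
    [0,0,-0.04],
    [0,0,-0.04],
    [0,0,-0.04],
    [0,0,-0.02],
    [0,0,0]
  ],
  "rotation": [
    [0,0,0],
    [0,0,0],
    [0,0,0],
    [0,0,0],
    [0,0,0],
    [0,0,0],
    [0,0,0],
    [0,0,0],
    [0,0,0]
  ],
  "jaw": [0.4,0.5,0.5,0.5,0.5,0.5,0.5,0.5,0.5]
}}

```text
time_s: 5.6
tool_pos: [0.6196, 0.0621, 0.347]
tool_rot: [179.6, -0.0, 90.0]
force: [0.4, 1.4, -1.0]
grip_width: 0.0435
grasp_force: 0.0
```

```bash
python3 - <<'E'
from h import *
st()
d=np.array([np.cos(np.radians(132)),np.sin(np.radians(132))]);g=np.array([.6515,.1695])+.076*d
for yaw in(132,):
    a=plan(down(yaw),grip=(g[0],g[1],.13)); a=plan(down(yaw),grip=(g[0],g[1],.079),frm=a)
E
```

```text
t 5.6 tcp [0.6196 0.0621 0.347 ] rpy [179.6  -0.   90. ] grip [0.6207 0.0621 0.1836] w 0.0435 gf 0.0 F [ 0.4  1.4 -1. ] q [ 20.7  20.5 -35.9  90.8  12.5  72.4 -17.2]
rows 6 shift [0.0276, 0.0053, 0.0089] rot [0.0011, 0.0004, -0.1221]
rows 2 shift [0.0, -0.0, 0.0255] rot [0.0, 0.0, 0.0]
```

Call:
{"method": "send_rows", "body": {
  "xyz": [
    [0.0276,0.0053,0.0089],
    [0.0276,0.0053,0.0089],
    [0.0276,0.0053,0.0089],
    [0.0276,0.0053,0.0089],
    [0.0276,0.0053,0.0089],
    [0.0276,0.0053,0.0089],
    [0,0,0],
    [0,0,0]
  ],
  "rotation": [
    [0.001,0,-0.1221],
    [0.001,0,-0.1221],
    [0.001,0,-0.1221],
    [0.001,0,-0.1221],
    [0.001,0,-0.1221],
    [0.001,0,-0.1221],
    [0,0,0],
    [0,0,0]
  ],
  "jaw": [0.5,0.5,0.5,0.5,0.5,0.5,0.5,0.5]
}}

```text
time_s: 6.4
tool_pos: [0.5987, 0.2258, 0.2884]
tool_rot: [-179.6, -0.2, 132.0]
force: [-0.0, -0.9, -0.2]
grip_width: 0.0434
grasp_force: 0.0
```

```bash
python3 - <<'E'
from h import *
st()
a=plan(down(132),grip=(.6006,.226,.079))
c=cam('top'); im=c['image']
cv2.imwrite('pics/crop3.png',cv2.resize(im[100:270,210:430],None,fx=3.5,fy=3.5,interpolation=cv2.INTER_CUBIC))
E
```

```text
t 6.4 tcp [0.5987 0.2258 0.2884] rpy [-179.6   -0.2  132. ] grip [0.5974 0.2253 0.1249] w 0.0434 gf 0.0 F [-0.  -0.9 -0.2] q [ 11.   28.4 -44.6  91.1  20.8  69.6   4.4]
rows 2 shift [-0.0006, 0.0009, 0.0229] rot [-0.0039, -0.0016, 0.0003]
```

View pics/crop3.png

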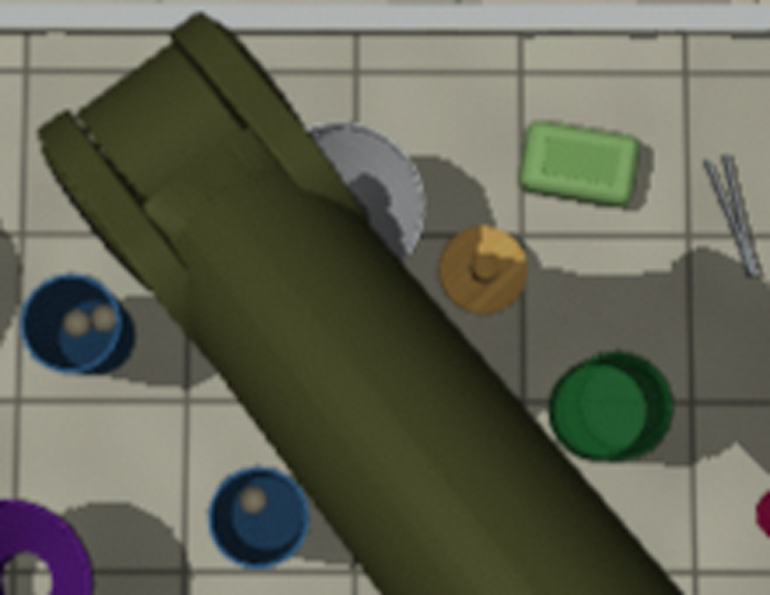

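The picture shows the lid standing on the ledge at crop (484,268), the jar open at (610,406), and the arm over the funnel handle. Now I'll grasp the handle.

Call:
{"method": "send_rows", "body": {
  "xyz": [
    [0,0.001,0.023],
    [0,0.001,0.021],
    [0,0,0],
    [0,0,0],
    [0,0,0],
    [0,0,0],
    [0,0,0]
  ],
  "rotation": [
    [-0.002,0,0],
    [-0.002,0,0],
    [0,0,0],
    [0,0,0],
    [0,0,0],
    [0,0,0],
    [0,0,0]
  ],
  "jaw": [0.5,0.5,0.5,0,0,0,0],
  "newtons": 40
}}

```text
time_s: 7.15
tool_pos: [0.6009, 0.2269, 0.2471]
tool_rot: [-180.0, -0.1, 132.0]
force: [0.0, -0.1, 0.0]
grip_width: 0.0194
grasp_force: 0.0
```

```bash
python3 - <<'E'
from h import *
st()
E
```

```text
t 7.15 tcp [0.6009 0.2269 0.2471] rpy [-1.80e+02 -1.00e-01  1.32e+02] grip [0.6007 0.227  0.0836] w 0.0194 gf 0.0 F [ 0.  -0.1  0. ] q [ 10.1  30.8 -43.4  93.   22.7  65.4   3.1]
```

Call:
{"method": "send_rows", "body": {
  "xyz": [
    [0,0,0.004],
    [0,0,0],
    [0,0,0],
    [0,0,0],
    [0,0,-0.02],
    [0,0,-0.03],
    [0,0,-0.04],
    [0,0,-0.04],
    [0,0,-0.02],
    [0,0,0]
  ],
  "rotation": [
    [0,0,0],
    [0,0,0],
    [0,0,0],
    [0,0,0],
    [0,0,0],
    [0,0,0],
    [0,0,0],
    [0,0,0],
    [0,0,0],
    [0,0,0]
  ],
  "jaw": [0.25,0,0,0,0,0,0,0,0,0]
}}

```text
time_s: 8.15
tool_pos: [0.6014, 0.2276, 0.396]
tool_rot: [179.7, 0.0, 132.0]
force: [0.2, 0.6, -0.9]
grip_width: 0.0137
grasp_force: 40.0
```

```bash
python3 - <<'E'
from h import *
st()
p,R,o=cur()
# funnel axis in hand: 76mm along -d from grip
d=np.array([np.cos(np.radians(132)),np.sin(np.radians(132)),0])
J=np.array([.517,-.024,0])
plan(R,grip=J+.076*d+[0,0,.23])
c=cam('top'); im=c['image']
cs,m=blobs(im,[40,60,20],[90,255,255],(355,180,420,260))
print([cv2.boundingRect(q) for q in cs])
a=np.linspace(0,2*np.pi,80)
def bb(x,y,rz):
    q=proj(c,np.vstack([np.c_[x+r*np.cos(a),y+r*np.sin(a),0*a+z] for r,z in rz])); return q.min(0).round(1),q.max(0).round(1)
print(bb(.517,-.024,[(.038,0),(.038,.085),(.03,.115)]),bb(.517,-.024,[(.03,.115)]))
cv2.imwrite('pics/crop4.png',np.hstack([cv2.resize(im[105:245,250:430],None,fx=2.2,fy=2.2,interpolation=cv2.INTER_CUBIC),cv2.resize(cam('side')['image'][100:240,240:420],None,fx=2.2,fy=2.2,interpolation=cv2.INTER_CUBIC)]))
E
```

```text
t 8.15 tcp [0.6014 0.2276 0.396 ] rpy [179.7   0.  132. ] grip [0.602  0.2281 0.2325] w 0.0137 gf 40.0 F [ 0.2  0.6 -0.9] q [ 12.   24.  -46.6  83.8  17.4  79.5   6.8]
rows 6 shift [-0.0091, -0.0386, 0.0003] rot [0.0, 0.0, 0.0]
[(367, 200, 35, 32)]
(array([366.5, 198.9]), array([402.7, 230.8])) (array([376.3, 201.2]), array([402. , 226.9]))
```

View pics/crop4.png

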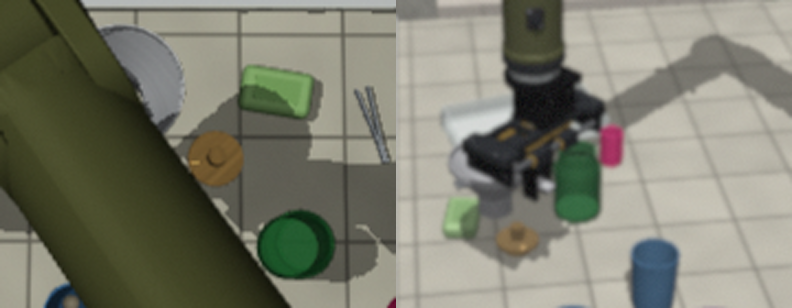

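The funnel is held level and the jar is seen fully open. I'll fit the funnel's visible rim arc in the top view to get its centre relative to the hand.

```bash
python3 - <<'E'
from h import *
from scipy.optimize import least_squares
st(); p,R,o=cur(); g=p+R.apply([0,0,env.grip_depth])
c=cam('top'); im=c['image']; hsv=cv2.cvtColor(im,cv2.COLOR_BGR2HSV)
pred=g-.0765*np.array([np.cos(np.radians(132)),np.sin(np.radians(132)),0]); pred[2]=g[2]+.006
print('pred',pred.round(4))
uc=proj(c,pred)[0]; print('px',uc)
# radial edge search to the upper right (directions -80..+35 deg in image)
gray=cv2.GaussianBlur(cv2.cvtColor(im,cv2.COLOR_BGR2GRAY),(0,0),.8).astype(float); sat=hsv[...,1].astype(float)
P=[]
for A in np.radians(np.arange(-85,30,5)):
    rr=np.arange(22,38,.25); xs=uc[0]+rr*np.cos(A); ys=uc[1]+rr*np.sin(A)
    b=cv2.remap(im.astype(np.float32),xs.astype(np.float32)[None],ys.astype(np.float32)[None],cv2.INTER_LINEAR)[0]
    warm=b[:,2]-b[:,0]  # background tiles are warm, metal neutral
    k=np.argmax(np.abs(np.gradient(cv2.GaussianBlur(warm[:,None],(1,9),1.5)[:,0]))); P.append((xs[k],ys[k],rr[k]))
P=np.array(P); print(P[:,2].round(1))
X=np.array([onz(c,u,v,pred[2])[:2] for u,v,_ in P])
f=lambda q:np.hypot(X[:,0]-q[0],X[:,1]-q[1])-.06
s=least_squares(f,pred[:2],loss='soft_l1',f_scale=.0015); print(s.x.round(4),(f(s.x)*1000).round(1))
E
```

```text
t 8.25 tcp [0.6008 0.2266 0.3916] rpy [-1.799e+02 -1.000e-01  1.320e+02] grip [0.6003 0.2267 0.2281] w 0.0137 gf 40.0 F [ 0.7  0.5 -1.1] q [ 12.   24.1 -46.5  84.1  17.5  79.4   6.8]
pred [0.6515 0.1698 0.2341]
px [304.92143632 145.9276594 ]
[29.2 29.5 29.2 29.2 29.2 29.5 29.5 29.2 29.2 29.5 29.5 29.5 29.2 29.2
 29.5 29.  29.5 29.5 29.5 29.  28.8 29.2 29. ]
[0.6532 0.1693] [ 0.1  0.6 -0.  -0.1 -0.2  0.3  0.2 -0.3 -0.4  0.1  0.1  0.1 -0.4 -0.4
  0.2 -0.8  0.4  0.5  0.6 -0.3 -0.6  0.6  0.2]
```

```bash
cat > ff.py <<'E'
from h import *
from scipy.optimize import least_squares
def fitfunnel(pred,angs,c=None,r=.06,lo=.8,hi=1.25):
    c=c or cam('top'); im=c['image']; uc=proj(c,pred)[0]; rp=np.mean([np.hypot(*(proj(c,np.array(pred)+[r*np.cos(t),r*np.sin(t),0])[0]-uc)) for t in(0,1.6,3.1,4.7)])
    P=[]
    for A in np.radians(angs):
        rr=np.arange(rp*lo,rp*hi,.25); xs=uc[0]+rr*np.cos(A); ys=uc[1]+rr*np.sin(A)
        b=cv2.remap(im.astype(np.float32),xs.astype(np.float32)[None],ys.astype(np.float32)[None],cv2.INTER_LINEAR)[0]
        w=b[:,2]-b[:,0]; k=np.argmax(np.abs(np.gradient(cv2.GaussianBlur(w[:,None],(1,9),1.5)[:,0]))); P.append((xs[k],ys[k]))
    X=np.array([onz(c,u,v,pred[2])[:2] for u,v in P]); f=lambda q:np.hypot(X[:,0]-q[0],X[:,1]-q[1])-r
    s=least_squares(f,pred[:2],loss='soft_l1',f_scale=.0015); print('fit',s.x.round(4),'res mm',(f(s.x)*1000).round(1)); return s.x
E
python3 - <<'E'
from h import *
a=plan(down(132),grip=(.4631,.0344,.222))
E
```

```text
rows 6 shift [-0.0084, -0.0384, 0.0009] rot [-0.0006, -0.0004, -0.0]
```

Call:
{"method": "send_rows", "body": {
  "xyz": [
    [-0.0084,-0.0384,0.001],
    [-0.0084,-0.0384,0.001],
    [-0.0084,-0.0384,0.001],
    [-0.0084,-0.0384,0.001],
    [-0.0084,-0.0384,0.001],
    [-0.0084,-0.0384,0.001],
    [0,0,0],
    [0,0,0],
    [0,0,0]
  ],
  "rotation": [
    [0,0,0],
    [0,0,0],
    [0,0,0],
    [0,0,0],
    [0,0,0],
    [0,0,0],
    [0,0,0],
    [0,0,0],
    [0,0,0]
  ],
  "jaw": [0,0,0,0,0,0,0,0,0]
}}

```text
time_s: 9.2
tool_pos: [0.4635, 0.0358, 0.3857]
tool_rot: [-179.9, -0.2, 132.1]
force: [-0.5, 0.7, -0.2]
grip_width: 0.0135
grasp_force: 40.0
```

```bash
python3 - <<'E'
from ff import *
st(); p,R,o=cur(); g=p+R.apply([0,0,env.grip_depth])
x=fitfunnel([g[0]+.0529,g[1]-.0574,g[2]+.006],np.arange(-90,30,5))
a=plan(down(132),grip=(g[0]+.516-x[0],g[1]-.023-x[1],.21))
a=plan(down(132),grip=(g[0]+.516-x[0],g[1]-.023-x[1],.163),frm=a)
E
```

```text
t 9.2 tcp [0.4635 0.0358 0.3857] rpy [-179.9   -0.2  132.1] grip [0.4629 0.0361 0.2222] w 0.0135 gf 40.0 F [-0.5  0.7 -0.2] q [ 38.   -2.7 -43.8 108.4  -2.1  73.8  36.8]
fit [ 0.5153 -0.0224] res mm [  0.7   0.7   0.2  -0.3   0.7   0.1   0.   -0.6  -0.7  -0.8  -0.9  -0.5
  -1.2  -0.9  -1.1   1.8   9.4   8.1  11.5  11.8 -10.3  -9.4   6.7  -6.6]
rows 1 shift [-0.0005, -0.0005, 0.0124] rot [-0.0014, -0.0034, 0.0019]
rows 2 shift [0.0, -0.0, 0.0235] rot [0.0, 0.0, 0.0]
```

Call:
{"method": "send_rows", "body": {
  "xyz": [
    [-0.001,0,0.012],
    [0,0,0.012],
    [0,0,0.01],
    [0,0,0.008],
    [0,0,0.006],
    [0,0,0]
  ],
  "rotation": [
    [0,-0.002,0],
    [0,0,0],
    [0,0,0],
    [0,0,0],
    [0,0,0],
    [0,0,0]
  ],
  "jaw": [0,0,0,0,0,0]
}}

```text
time_s: 9.85
tool_pos: [0.4637, 0.0343, 0.3373]
tool_rot: [-179.9, -0.1, 132.0]
force: [-0.6, 0.7, -1.1]
grip_width: 0.0134
grasp_force: 40.0
```

```bash
python3 - <<'E'
from h import *
st()
E
```

```text
t 9.85 tcp [0.4637 0.0343 0.3373] rpy [-1.799e+02 -1.000e-01  1.320e+02] grip [0.4632 0.0342 0.1738] w 0.0134 gf 40.0 F [-0.6  0.7 -1.1] q [ 3.750e+01  1.000e-01 -4.450e+01  1.121e+02  1.000e-01  6.800e+01
  3.500e+01]
```

Call:
{"method": "send_rows", "body": {
  "xyz": [
    [0,0,0.006],
    [0,0,0.004],
    [0,0,0.002],
    [0,0,0],
    [0,0,0]
  ],
  "rotation": [
    [0,0,0],
    [0,0,0],
    [0,0,0],
    [0,0,0],
    [0,0,0]
  ],
  "jaw": [0,0,0,0,0]
}}

```text
time_s: 10.35
tool_pos: [0.4641, 0.0343, 0.3265]
tool_rot: [-179.9, 0.0, 132.0]
force: [-0.5, -0.1, -0.3]
grip_width: 0.0134
grasp_force: 40.0
```

Call:
{"method": "send_rows", "body": {
  "xyz": [
    [0,0,0.0015],
    [0,0,0],
    [0,0,0],
    [0,0,0],
    [0,0,-0.01],
    [0,0,-0.03],
    [0,0,-0.04],
    [0,0,-0.04],
    [0,0,-0.02]
  ],
  "rotation": [
    [0,0,0],
    [0,0,0],
    [0,0,0],
    [0,0,0],
    [0,0,0],
    [0,0,0],
    [0,0,0],
    [0,0,0],
    [0,0,0]
  ],
  "jaw": [0,0,0.3,0.4,0.4,0.4,0.4,0.6,1]
}}

```text
time_s: 11.25
tool_pos: [0.4646, 0.0349, 0.4693]
tool_rot: [179.9, 0.3, 132.0]
force: [-0.6, 0.0, 0.3]
grip_width: 0.044
grasp_force: 0.0
```

```bash
python3 - <<'E'
from h import *
st()
s=cam('side')['image']; t=cam('top')['image']
cv2.imwrite('pics/crop5.png',np.hstack([cv2.resize(t[105:275,200:420],None,fx=1.8,fy=1.8,interpolation=cv2.INTER_CUBIC),cv2.resize(s[120:290,240:400],None,fx=1.8,fy=1.8,interpolation=cv2.INTER_CUBIC)]))
# A pick: rim region grip z .07, pointing azimuth options
for az in(90,105,122):
  for sg in(1,-1):
    for th in(55,):
        print(az,sg); plan(point(az,th,sg),grip=(.5685,.351,.14))
E
```

```text
t 11.25 tcp [0.4646 0.0349 0.4693] rpy [179.9   0.3 132. ] grip [0.4653 0.0345 0.3058] w 0.044 gf 0.0 F [-0.6  0.   0.3] q [ 38.8  -5.7 -42.7 100.9  -3.7  83.   38.7]
90 1
rows 18 shift [-0.0036, 0.0036, 0.0184] rot [-0.0632, -0.0239, -0.1208]
90 -1
rows 9 shift [0.002, 0.0157, 0.0319] rot [-0.0386, 0.1022, 0.0753]
105 1
rows 19 shift [-0.0075, 0.0008, 0.019] rot [-0.0661, -0.0155, -0.1262]
105 -1
rows 9 shift [-0.0017, 0.0218, 0.0301] rot [-0.0247, 0.1051, 0.0485]
122 1
rows 21 shift [-0.0114, -0.0024, 0.0187] rot [-0.0659, -0.0055, -0.1258]
122 -1
rows 9 shift [-0.0056, 0.0283, 0.0278] rot [-0.009, 0.107, 0.0181]
```

View pics/crop5.png

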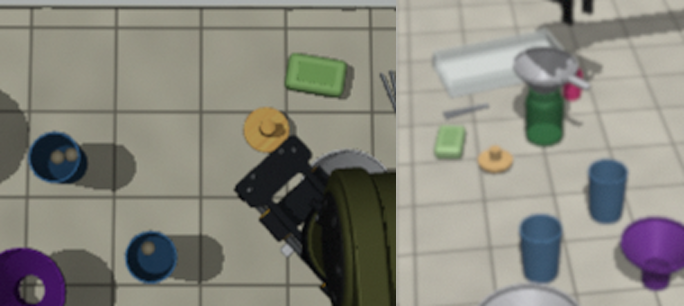

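The funnel sits in the jar's neck (side part at 545,68) and the lid stands at (267,128). I'll fit the arm's kinematics from the logged poses so I can check reach for the tilted grasps.

```bash
cat > kin.py <<'E'
import itertools
from h import *
from scipy.optimize import least_squares
D=[eval(l) for l in open('log.txt')]
def fk(q,P,sg):
    q=np.radians(np.array(q)*sg[:7]); h,L1,a,L2,b,L3,y0=P
    R=Ro.identity(); p=np.array([0,0,h]); ax='zyzyzyz'
    tr=[[0,0,0],[0,0,L1],[a,0,0],[-a,0,L2],[b,0,0],[0,0,0],[0,0,L3]]
    tr=[[0,0,0],[0,0,0],[a,0,L1],[-a,0,0],[0,0,L2],[b,0,0],[0,0,L3]]
    for i in range(7):
        R=R*Ro.from_euler(ax[i],q[i]); p=p+R.apply(tr[i])
    return p,R*Ro.from_euler('z',y0)
E
python3 - <<'E'
from kin import *
best=[]
for s in itertools.product([1,-1],repeat=3):
    sg=np.array([-1,1,s[0],1,s[1],1,s[2]])
    # orientation
    Rs=[(fk(d[0],[0]*7,sg)[1].inv()*Ro.from_euler('xyz',d[2],degrees=True)) for d in D]
    m=Ro.concatenate(Rs).mean(); e=max(np.degrees((m.inv()*r).magnitude()) for r in Rs); best.append((e,s,m.as_euler('xyz',degrees=True).round(1)))
best.sort(key=lambda x:x[0]); print(best[:2]); s=best[0][1]; sg=np.array([-1,1,s[0],1,s[1],1,s[2]])
f=lambda P:np.concatenate([fk(d[0],list(P)+[0],sg)[0]-d[1] for d in D])
for st_ in([.3,.4,.0,.4,.0,.1],[.35,.35,.05,.4,.08,.1]):
    r=least_squares(f,st_); print(r.x.round(4),np.abs(r.fun).max())
E
```

```text
[(np.float64(6.625674198057152e-14), (-1, -1, -1), array([-0., -0., 90.])), (np.float64(27.371647207510172), (-1, 1, -1), array([ -0.1, -17.3,  83.7]))]
[1.0742 0.5    0.0198 0.5031 0.0313 1.0605] 0.024882953864216732
[1.0742 0.5    0.0198 0.5031 0.0313 1.0605] 0.024882953407780226
```

```bash
cat > kin.py <<'E'
from h import *
from scipy.optimize import least_squares
SG=np.array([-1,1,-1,1,-1,1,-1]); Z=Ro.from_euler('z',90,degrees=True)
LIM=np.array([[-163.93,163.93],[-17.29,119.83],[-79.2,71.16],[3.27,140.29],[-89.18,269.18],[5.43,117.66],[-154.24,154.24]])
def rots(q):
    R=Ro.identity(); o=[R]
    for i,a in enumerate('zyzyzyz'): R=R*Ro.from_euler(a,q[i]*SG[i],degrees=True); o.append(R)
    return o
def fit(cols):
    D=[eval(l) for l in open('log.txt')]
    A=np.vstack([np.hstack([rots(d[0])[i].as_matrix()[:,[j]] for i,j in cols]) for d in D]); b=np.concatenate([d[1] for d in D])
    lam=1e-4; x=np.linalg.solve(A.T@A+lam**2*np.eye(len(cols)),A.T@b); return x,np.abs(A@x-b).max()
E
python3 - <<'E'
from kin import *
for cols in ([(0,2),(3,2),(5,2),(7,2)],[(0,2),(3,2),(3,0),(5,2),(5,0),(7,2)],[(0,2),(3,2),(3,0),(5,2),(5,0),(6,0),(7,2)],[(0,2),(2,1),(3,2),(3,0),(3,1),(4,0),(4,1),(5,2),(5,0),(5,1),(6,0),(6,1),(7,2)]):
    x,e=fit(cols); print(dict(zip(cols,x.round(4).tolist())),'err',e)
E
```

```text
{(0, 2): 1.0477, (3, 2): 0.5148, (5, 2): 0.4937, (7, 2): 1.0364} err 0.024097168872518518
{(0, 2): 0.808, (3, 2): 0.5158, (3, 0): -0.0027, (5, 2): 0.5022, (5, 0): 0.0193, (7, 2): 0.7773} err 0.02383962966477176
{(0, 2): 0.7836, (3, 2): 0.5157, (3, 0): 0.0015, (5, 2): 0.5152, (5, 0): 0.0154, (6, 0): 0.0178, (7, 2): 0.7518} err 0.02393237146974639
{(0, 2): 0.2495, (2, 1): -0.0156, (3, 2): 0.4678, (3, 0): 0.0, (3, 1): -0.0053, (4, 0): -0.0, (4, 1): -0.0053, (5, 2): 0.5131, (5, 0): 0.0, (5, 1): -0.0002, (6, 0): 0.0, (6, 1): -0.0002, (7, 2): 0.1864} err 1.6599247032456077e-07
```

```bash
cat >> kin.py <<'E'
COLS=[(0,2),(2,1),(3,2),(3,0),(3,1),(4,0),(4,1),(5,2),(5,0),(5,1),(6,0),(6,1),(7,2)]
X,_=fit(COLS)
def fk(q):
    r=rots(q); return sum(X[k]*r[i].as_matrix()[:,j] for k,(i,j) in enumerate(COLS)), r[7]*Z
def wristz(q):
    r=rots(q); return (sum(X[k]*r[i].as_matrix()[:,j] for k,(i,j) in enumerate(COLS) if i<6))[2]
def ik(p,R,q0):
    f=lambda q:np.concatenate([(fk(q)[0]-p)*10,(fk(q)[1].inv()*R).as_rotvec()*3,.003*(q-q0)/10])
    s=least_squares(f,np.clip(q0,LIM[:,0]+.1,LIM[:,1]-.1),bounds=(LIM[:,0],LIM[:,1])); pe,Re=fk(s.x)
    return s.x,np.linalg.norm(pe-p),np.degrees((Re.inv()*R).magnitude())
def path(q,goals,n=6,v=True):
    """goals: list of (grip,R); straight + slerp interpolation; returns q list, worst err"""
    from scipy.spatial.transform import Slerp
    out=[];worst=0
    for g,R in goals:
        p0,R0=fk(q); p1=np.array(g)-R.apply([0,0,.1635]); rv=(R0.inv()*R).as_rotvec()
        for k in range(1,n+1):
            q,e,a=ik(p0+(p1-p0)*k/n,R0*Ro.from_rotvec(rv*k/n),q); worst=max(worst,e*1000+a)
        out.append(q.round(0)); 
    return out,round(worst,1),q
E
python3 - <<'E'
from kin import *
q=np.array(env.get_obs()['qpos']); J=np.array([.516,-.023,.235])
def spin(R,a): return R*Ro.from_euler('z',a,degrees=True)
for az in(80,100,122):
  for sg in(1,-1):
    for th in(60,):
      R=point(az,th,sg); Rp=point(az-30,th,sg); Rt=point(az-40,th,sg)
      for dr in(1,-1):
        o,w,_=path(q,[((.5685,.351,.14),R),((.5685,.351,.07),R),((.5685,.351,.2),R),((.52,.05,.25),Rp),(J,spin(Rp,dr*90)),(J,spin(Rp,dr*180)),(J,Rp),((.51,-.292,.2),Rt),((.51,-.292,.09),Rt),((.64,-.261,.09),Rt)],3)
        print(az,sg,dr,w, [x.astype(int).tolist() for x in (o[1],o[5],o[8],o[9])],'wz',round(wristz(o[1]),2))
E
```

```text
80 1 1 126.2 [[52, 69, -79, 115, 20, 23, 154], [107, 5, -73, 125, -63, 66, 30], [112, 69, -79, 109, 22, 44, 154], [98, 71, -79, 102, 22, 40, 154]] wz 0.25
80 1 -1 201.7 [[52, 69, -79, 115, 20, 23, 154], [-30, 21, 71, 129, 269, 87, 46], [7, 52, 65, 112, 267, 107, -124], [0, 53, 61, 105, 259, 99, -135]] wz 0.25
80 -1 1 0.0 [[35, 40, -50, 115, -58, 33, 36], [67, 1, -32, 126, -67, 69, -149], [75, 31, -21, 110, -56, 65, 43], [65, 36, -24, 102, -59, 57, 36]] wz 0.24
80 -1 -1 87.4 [[35, 40, -50, 115, -58, 33, 36], [-42, -17, 56, 124, -27, 46, 154], [15, 42, 52, 112, -85, 96, 56], [13, 41, 41, 104, -89, 85, 46]] wz 0.24
100 1 1 102.9 [[44, 74, -79, 101, 25, 44, 154], [84, 21, -57, 112, -44, 73, 27], [101, 72, -79, 96, 22, 65, 154], [88, 73, -79, 87, 23, 61, 154]] wz 0.25
100 1 -1 219.0 [[44, 74, -79, 101, 25, 44, 154], [-23, 40, 71, 114, 269, 113, 50], [9, 62, 66, 99, 269, 118, -118], [6, 63, 62, 88, 264, 114, -130]] wz 0.25
100 -1 1 0.0 [[28, 47, -45, 100, -37, 53, 28], [55, 13, -23, 113, -54, 80, -146], [74, 41, -26, 95, -39, 78, 40], [64, 47, -28, 85, -41, 72, 32]] wz 0.24
100 -1 -1 96.8 [[28, 47, -45, 100, -37, 53, 28], [85, 47, -79, 102, -3, 64, 154], [85, 46, -40, 94, -29, 74, 33], [73, 51, -41, 85, -30, 69, 26]] wz 0.24
122 1 1 86.8 [[32, 76, -79, 85, 25, 67, 154], [67, 31, -48, 97, -32, 87, 30], [88, 76, -79, 80, 18, 89, 154], [75, 77, -79, 70, 20, 86, 154]] wz 0.27
122 1 -1 244.3 [[32, 76, -79, 85, 25, 67, 154], [-24, 47, 71, 104, 269, 118, 55], [9, 67, 65, 86, 269, 118, -112], [11, 67, 58, 71, 269, 118, -125]] wz 0.27
122 -1 1 0.0 [[19, 55, -43, 82, -23, 74, 27], [41, 24, -14, 98, -45, 94, -140], [69, 51, -30, 79, -24, 93, 40], [59, 58, -31, 66, -26, 92, 32]] wz 0.25
122 -1 -1 84.4 [[19, 55, -43, 82, -23, 74, 27], [73, 56, -79, 89, 0, 84, 154], [73, 53, -36, 78, -20, 92, 37], [61, 60, -37, 66, -21, 91, 29]] wz 0.25
```

```bash
python3 - <<'E'
from kin import *
st()
R=point(100,60,-1)
a=plan(R,grip=(.5685,.351,.145)); b=plan(R,grip=(.5685,.351,.07),frm=a)
c=cam('top')
for q in blobs(c['image'],[98,80,20],[118,255,255],(90,110,560,300))[0][:3]: print(cv2.minEnclosingCircle(q),cv2.boundingRect(q))
E
```

```text
t 11.35 tcp [0.4649 0.0349 0.4689] rpy [179.8   0.3 132. ] grip [0.4659 0.0345 0.3054] w 0.0508 gf 0.0 F [ 1.3  0.4 -0.3] q [ 38.8  -5.6 -42.7 100.9  -3.7  82.9  38.7]
rows 9 shift [-0.0028, 0.0192, 0.0313] rot [-0.032, 0.1137, 0.0565]
rows 2 shift [-0.0325, 0.0, 0.0188] rot [0.0, 0.0, 0.0]
((231.5, 193.5), 16.324926376342773) (216, 178, 32, 29)
((283.5, 247.5), 14.30044937133789) (270, 234, 28, 28)
```

Call:
{"method": "send_rows", "body": {
  "xyz": [
    [-0.0028,0.0192,0.0313],
    [-0.0028,0.0192,0.0313],
    [-0.0028,0.0192,0.0313],
    [-0.0028,0.0192,0.0313],
    [-0.0028,0.0192,0.0313],
    [-0.0028,0.0192,0.0313],
    [-0.0028,0.0192,0.0313],
    [-0.0028,0.0192,0.0313],
    [-0.0028,0.0192,0.0313],
    [0,0,0],
    [0,0,0]
  ],
  "rotation": [
    [-0.032,0.1137,0.0565],
    [-0.032,0.1137,0.0565],
    [-0.032,0.1137,0.0565],
    [-0.032,0.1137,0.0565],
    [-0.032,0.1137,0.0565],
    [-0.032,0.1137,0.0565],
    [-0.032,0.1137,0.0565],
    [-0.032,0.1137,0.0565],
    [-0.032,0.1137,0.0565],
    [0,0,0],
    [0,0,0]
  ],
  "jaw": [1,1,1,1,1,1,1,1,1,1,1]
}}

```text
time_s: 12.5
tool_pos: [0.5892, 0.2119, 0.2199]
tool_rot: [-178.7, -60.2, 99.0]
force: [0.8, -0.6, -0.3]
grip_width: 0.087
grasp_force: 0.0
```

```bash
python3 - <<'E'
from kin import *
st()
R=point(100,60,-1)
a=plan(R,grip=(.5685,.351,.145)); b=plan(R,grip=(.5685,.351,.07),frm=a)
E
```

```text
t 12.5 tcp [0.5892 0.2119 0.2199] rpy [-178.7  -60.2   99. ] grip [0.5635 0.3514 0.1387] w 0.087 gf 0.0 F [ 0.8 -0.6 -0.3] q [ 30.2  41.  -48.6  99.7 -37.6  56.8  22.2]
rows 1 shift [0.0055, 0.0037, -0.0043] rot [-0.0071, -0.0037, -0.0086]
rows 2 shift [-0.0325, 0.0, 0.0188] rot [0.0, 0.0, 0.0]
```

Call:
{"method": "send_rows", "body": {
  "xyz": [
    [0.0055,0.0037,-0.0043],
    [-0.02,0,0.0115],
    [-0.025,0,0.0145],
    [-0.02,0,0.0115],
    [0,0,0],
    [0,0,0]
  ],
  "rotation": [
    [-0.007,-0.004,-0.0086],
    [0,0,0],
    [0,0,0],
    [0,0,0],
    [0,0,0],
    [0,0,0]
  ],
  "jaw": [1,1,1,1,1,1]
}}

```text
time_s: 13.1
tool_pos: [0.5952, 0.2109, 0.1561]
tool_rot: [179.2, -59.8, 100.5]
force: [0.9, 0.6, 0.1]
grip_width: 0.0869
grasp_force: 0.0
```

```bash
python3 - <<'E'
from kin import *
st()
E
```

```text
t 13.1 tcp [0.5952 0.2109 0.1561] rpy [179.2 -59.8 100.5] grip [0.5716 0.3502 0.0739] w 0.0869 gf 0.0 F [0.9 0.6 0.1] q [ 28.6  46.9 -46.5  99.7 -36.1  52.4  26.8]
```

Call:
{"method": "send_rows", "body": {
  "xyz": [
    [0,0,0],
    [0,0,0],
    [0,0,0],
    [0,0,0],
    [0.02,0,-0.0115],
    [0.03,0,-0.0173],
    [0.03,0,-0.0173],
    [0.03,0,-0.0173],
    [0,0,0]
  ],
  "rotation": [
    [0,0,0],
    [0,0,0],
    [0,0,0],
    [0,0,0],
    [0,0,0],
    [0,0,0],
    [0,0,0],
    [0,0,0],
    [0,0,0]
  ],
  "jaw": [0.6,0.6,0.6,0.6,0.6,0.6,0.6,0.6,0.6],
  "newtons": 30
}}

```text
time_s: 14.0
tool_pos: [0.5949, 0.2126, 0.2858]
tool_rot: [178.7, -59.9, 101.0]
force: [0.5, -0.2, -1.5]
grip_width: 0.0657
grasp_force: 29.7
```

```bash
python3 - <<'E'
from kin import *
st()
Rp=point(70,60,-1)
a=plan(Rp,grip=(.516,-.01,.26)); a=plan(Rp,grip=(.516,-.0,.245),frm=a)
b=plan(Rp*Ro.from_euler('z',90,degrees=True),grip=(.516,0,.245),frm=a)
E
```

```text
t 14.0 tcp [0.5949 0.2126 0.2858] rpy [178.7 -59.9 101. ] grip [0.5715 0.3521 0.2038] w 0.0657 gf 29.7 F [ 0.5 -0.2 -1.5] q [ 31.4  35.7 -50.4  97.7 -38.8  60.5  18.5]
rows 10 shift [-0.0135, -0.0106, -0.0346] rot [-0.0446, -0.0001, 0.0271]
rows 1 shift [-0.0083, -0.0034, 0.0156] rot [0.0, 0.0, 0.0]
rows 11 shift [-0.0, -0.0, -0.0] rot [-0.0, 0.0, 0.1428]
```

```bash
cat > pour.py <<'E'
from kin import *
d=.021  # grip below rim
def geom(az,th,sg,phi,d=.021):
    R0=point(az,th,sg); R=R0*Ro.from_euler('z',phi,degrees=True)
    u=R.apply(R0.inv().apply([0,0,1]))   # tumbler axis
    rim=d*u; low=np.array([0,0,-1])-(-u[2])*u; low/=np.linalg.norm(low)
    lip=rim+.0345*low; foot=-(.095-d)*u; fl=foot+.0295*low
    corners=np.array([R.apply([sx*.0375,sy*.095,-.051]) for sx in(-1,1) for sy in(-1,1)])
    tips=np.array([R.apply([sx*.01,sy*.0585,.018]) for sx in(-1,1) for sy in(-1,1)])
    return R,np.degrees(np.arccos(u[2])),u,lip,min(lip[2],fl[2]),corners[:,2].min(),tips[:,2].min()
E
python3 - <<'E'
from pour import *
for phi in(0,60,90,110,125,140,155,170):
    R,t,u,lip,lo,bz,tz=geom(70,60,-1,phi); print(phi,round(t),u.round(2),'lip',lip.round(3),'low',round(lo,3),'body',round(bz,3),'tips',round(tz,3))
E
```

```text
0 0 [-0.  0.  1.] lip [-0.006  0.    -0.013] low -0.103 body -0.007 tips -0.018
60 51 [ 0.63 -0.46  0.63] lip [ 0.031 -0.022 -0.014] low -0.069 body -0.062 tips -0.057
90 76 [ 0.67 -0.7   0.25] lip [ 0.02  -0.021 -0.028] low -0.047 body -0.057 tips -0.06
110 90 [ 0.57 -0.82 -0.01] lip [ 0.012 -0.017 -0.035] low -0.035 body -0.063 tips -0.06
125 100 [ 0.43 -0.88 -0.18] lip [ 0.006 -0.013 -0.038] low -0.038 body -0.061 tips -0.055
140 109 [ 0.26 -0.91 -0.32] lip [ 0.002 -0.008 -0.039] low -0.039 body -0.052 tips -0.048
155 115 [ 0.06 -0.9  -0.43] lip [ 0.    -0.004 -0.04 ] low -0.04 body -0.039 tips -0.038
170 119 [-0.15 -0.86 -0.49] lip [-0.    -0.001 -0.04 ] low -0.04 body -0.021 tips -0.026
```

```bash
python3 - <<'E'
from pour import *
p,R,_=cur(); a=(p+[0,0,.06],R)
Rp=point(70,60,-1); g=(.511,.002)
a=plan(Rp,grip=(*g,.285),frm=a)
b=plan(Rp*Ro.from_euler('z',90,degrees=True),grip=(*g,.25),frm=a)
E
```

```text
rows 10 shift [-0.0159, -0.0112, -0.0318] rot [-0.0446, -0.0001, 0.0271]
rows 11 shift [-0.0023, 0.002, 0.0016] rot [-0.0, 0.0, 0.1428]
```

Call:
{"method": "send_rows", "body": {
  "xyz": [
    [0.026,0,-0.015],
    [0.026,0,-0.015],
    [-0.0159,-0.0112,-0.0318],
    [-0.0159,-0.0112,-0.0318],
    [-0.0159,-0.0112,-0.0318],
    [-0.0159,-0.0112,-0.0318],
    [-0.0159,-0.0112,-0.0318],
    [-0.0159,-0.0112,-0.0318],
    [-0.0159,-0.0112,-0.0318],
    [-0.0159,-0.0112,-0.0318],
    [-0.0159,-0.0112,-0.0318],
    [-0.0159,-0.0112,-0.0318],
    [0,0,0],
    [0,0,0]
  ],
  "rotation": [
    [0,0,0],
    [0,0,0],
    [-0.0446,0,0.0271],
    [-0.0446,0,0.0271],
    [-0.0446,0,0.0271],
    [-0.0446,0,0.0271],
    [-0.0446,0,0.0271],
    [-0.0446,0,0.0271],
    [-0.0446,0,0.0271],
    [-0.0446,0,0.0271],
    [-0.0446,0,0.0271],
    [-0.0446,0,0.0271],
    [0,0,0],
    [0,0,0]
  ],
  "jaw": [0.6,0.6,0.6,0.6,0.6,0.6,0.6,0.6,0.6,0.6,0.6,0.6,0.6,0.6]
}}

```text
time_s: 15.4
tool_pos: [0.4609, -0.1326, 0.362]
tool_rot: [-179.1, -59.8, 69.1]
force: [0.8, -0.3, -1.8]
grip_width: 0.066
grasp_force: 29.8
```

```bash
python3 - <<'E'
from pour import *
st()
Rp=point(70,60,-1)
b=plan(Rp*Ro.from_euler('z',90,degrees=True),grip=(.511,.002,.25))
c=cam('top'); s=cam('side')
cv2.imwrite('pics/c6.png',np.hstack([cv2.resize(c['image'][120:290,250:460],None,fx=1.8,fy=1.8),cv2.resize(s['image'][90:260,240:400],None,fx=1.8,fy=1.8)]))
E
```

```text
t 15.4 tcp [ 0.4609 -0.1326  0.362 ] rpy [-179.1  -59.8   69.1] grip [5.088e-01 3.000e-04 2.798e-01] w 0.066 gf 29.8 F [ 0.8 -0.3 -1.8] q [ 72.6   9.9 -43.5 112.5 -52.9  80.1  28. ]
rows 11 shift [-0.0018, 0.0018, 0.0015] rot [0.0001, 0.0004, 0.1421]
```

View pics/c6.png

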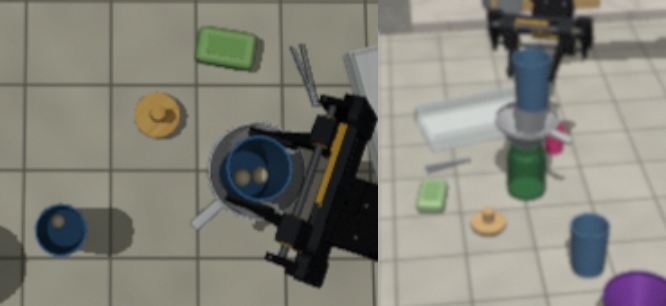

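The tumbler is upright above the funnel at (257,170) in the left part, with two balls visible in it. Now I'll spin to tip it.

Call:
{"method": "send_rows", "body": {
  "xyz": [
    [-0.0018,0.0018,0.0015],
    [-0.0018,0.0018,0.0015],
    [-0.0018,0.0018,0.0015],
    [-0.0018,0.0018,0.0015],
    [-0.0018,0.0018,0.0015],
    [-0.0018,0.0018,0.0015],
    [-0.0018,0.0018,0.0015],
    [-0.0018,0.0018,0.0015],
    [-0.0018,0.0018,0.0015],
    [-0.0018,0.0018,0.0015],
    [-0.0018,0.0018,0.0015],
    [0,0,0]
  ],
  "rotation": [
    [0,0,0.142],
    [0,0,0.142],
    [0,0,0.142],
    [0,0,0.142],
    [0,0,0.142],
    [0,0,0.142],
    [0,0,0.142],
    [0,0,0.142],
    [0,0,0.142],
    [0,0,0.142],
    [0,0,0.142],
    [0,0,0]
  ],
  "jaw": [0.6,0.6,0.6,0.6,0.6,0.6,0.6,0.6,0.6,0.6,0.6,0.6]
}}

```text
time_s: 16.7
tool_pos: [0.4639, -0.1292, 0.3322]
tool_rot: [-120.1, 0.0, -19.5]
force: [0.1, 0.4, -1.6]
grip_width: 0.0657
grasp_force: 29.7
```

```bash
python3 - <<'E'
from pour import *
st()
Rp=point(70,60,-1)
b=plan(Rp*Ro.from_euler('z',130,degrees=True),grip=(.511,.002,.25))
b=plan(Rp*Ro.from_euler('z',170,degrees=True),grip=(.511,.002,.235),frm=b)
E
```

```text
t 16.7 tcp [ 0.4639 -0.1292  0.3322] rpy [-120.1    0.   -19.5] grip [0.5112 0.0041 0.2501] w 0.0657 gf 29.7 F [ 0.1  0.4 -1.6] q [ 66.   11.7 -37.3 114.  -53.3  77.9 -58.6]
rows 5 shift [-0.0, 0.0003, -0.0003] rot [0.0009, 0.0012, 0.1404]
rows 5 shift [0.0022, 0.0015, 0.0015] rot [0.0, 0.0, 0.1396]
```

Call:
{"method": "send_rows", "body": {
  "xyz": [
    [0,0,0],
    [0,0,0],
    [0,0,0],
    [0,0,0],
    [0,0,0],
    [0,0,0],
    [0,0,0],
    [0,0,0],
    [0,0,0],
    [0,0,0],
    [0,0,0],
    [0.0022,0.0015,0.0015],
    [0.0022,0.0015,0.0015],
    [0.0022,0.0015,0.0015],
    [0.0022,0.0015,0.0015],
    [0.0022,0.0015,0.0015],
    [0,0,0],
    [0,0,0],
    [0,0,0],
    [0,0,0]
  ],
  "rotation": [
    [0,0,0.1],
    [0,0,0.1],
    [0,0,0.07],
    [0,0,0.07],
    [0,0,0.07],
    [0,0,0.07],
    [0,0,0.07],
    [0,0,0.07],
    [0,0,0.07],
    [0,0,0],
    [0,0,0],
    [0,0,0.1396],
    [0,0,0.1396],
    [0,0,0.1396],
    [0,0,0.1396],
    [0,0,0.1396],
    [0,0,0],
    [0,0,0],
    [0,0,0],
    [0,0,0]
  ],
  "jaw": [0.6,0.6,0.6,0.6,0.6,0.6,0.6,0.6,0.6,0.6,0.6,0.6,0.6,0.6,0.6,0.6,0.6,0.6,0.6,0.6]
}}

```text
time_s: 18.7
tool_pos: [0.4637, -0.131, 0.3179]
tool_rot: [-162.3, 58.2, -89.2]
force: [0.8, 0.5, -2.2]
grip_width: 0.066
grasp_force: 29.7
```

```bash
python3 - <<'E'
from pour import *
st()
c=cam('top'); s=cam('side')
cv2.imwrite('pics/c7.png',np.hstack([cv2.resize(c['image'][120:290,250:460],None,fx=1.8,fy=1.8),cv2.resize(s['image'][90:260,240:400],None,fx=1.8,fy=1.8)]))
E
```

```text
t 18.7 tcp [ 0.4637 -0.131   0.3179] rpy [-162.3   58.2  -89.2] grip [0.5116 0.0021 0.2358] w 0.066 gf 29.7 F [ 0.8  0.5 -2.2] q [  61.    12.2  -31.9  114.8  -54.1   77.3 -136.1]
```

View pics/c7.png

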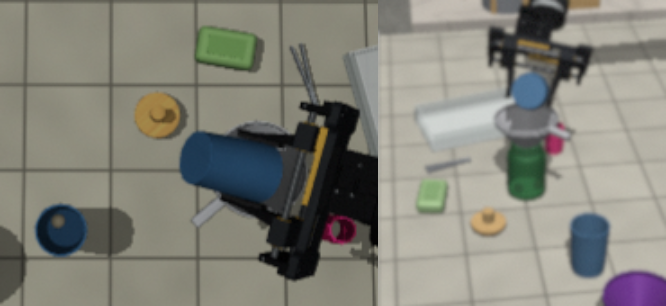

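The tumbler is tipped over the funnel with no stray balls around it. A short shake, then spin it back upright and look inside.

```bash
python3 - <<'E'
from pour import *
p,R,_=cur()
Rp=point(70,60,-1)
a=plan(R*Ro.from_euler('z',-85,degrees=True),grip=(.511,.002,.27),frm=(p,R))
b=plan(Rp,grip=(.511,.002,.29),frm=a)
E
```

```text
rows 11 shift [-0.002, -0.0022, -0.0016] rot [-0.0, 0.0, -0.1349]
rows 11 shift [0.0011, -0.0012, -0.0009] rot [-0.0001, 0.0004, -0.1337]
```

Call:
{"method": "send_rows", "body": {
  "xyz": [
    [0.004,0,0],
    [-0.004,0,0],
    [0.004,0,0],
    [-0.004,0,0],
    [0,0,0],
    [0,0,0]
  ],
  "rotation": [
    [0,0,-0.08],
    [0,0,0.08],
    [0,0,-0.08],
    [0,0,0.08],
    [0,0,0],
    [0,0,0]
  ],
  "jaw": [0.6,0.6,0.6,0.6,0.6,0.6]
}}

```text
time_s: 19.4
tool_pos: [0.463, -0.1309, 0.3176]
tool_rot: [-162.3, 58.2, -89.2]
force: [-0.7, 1.0, -2.0]
grip_width: 0.0663
grasp_force: 29.7
```

Call:
{"method": "send_rows", "body": {
  "xyz": [
    [-0.002,-0.0022,-0.0016],
    [-0.002,-0.0022,-0.0016],
    [-0.002,-0.0022,-0.0016],
    [-0.002,-0.0022,-0.0016],
    [-0.002,-0.0022,-0.0016],
    [-0.002,-0.0022,-0.0016],
    [-0.002,-0.0022,-0.0016],
    [-0.002,-0.0022,-0.0016],
    [-0.002,-0.0022,-0.0016],
    [-0.002,-0.0022,-0.0016],
    [-0.002,-0.0022,-0.0016],
    [0,0,0]
  ],
  "rotation": [
    [0,0,-0.135],
    [0,0,-0.135],
    [0,0,-0.135],
    [0,0,-0.135],
    [0,0,-0.135],
    [0,0,-0.135],
    [0,0,-0.135],
    [0,0,-0.135],
    [0,0,-0.135],
    [0,0,-0.135],
    [0,0,-0.135],
    [0,0,0]
  ],
  "jaw": [0.6,0.6,0.6,0.6,0.6,0.6,0.6,0.6,0.6,0.6,0.6,0.6]
}}

```text
time_s: 20.6
tool_pos: [0.4622, -0.1309, 0.3524]
tool_rot: [-120.3, -5.0, -16.9]
force: [-0.2, 0.8, -1.0]
grip_width: 0.0661
grasp_force: 29.7
```

Call:
{"method": "send_rows", "body": {
  "xyz": [
    [0.0011,-0.0012,-0.0009],
    [0.0011,-0.0012,-0.0009],
    [0.0011,-0.0012,-0.0009],
    [0.0011,-0.0012,-0.0009],
    [0.0011,-0.0012,-0.0009],
    [0.0011,-0.0012,-0.0009],
    [0.0011,-0.0012,-0.0009],
    [0.0011,-0.0012,-0.0009],
    [0.0011,-0.0012,-0.0009],
    [0.0011,-0.0012,-0.0009],
    [0.0011,-0.0012,-0.0009],
    [0,0,0],
    [0,0,0]
  ],
  "rotation": [
    [0,0,-0.134],
    [0,0,-0.134],
    [0,0,-0.134],
    [0,0,-0.134],
    [0,0,-0.134],
    [0,0,-0.134],
    [0,0,-0.134],
    [0,0,-0.134],
    [0,0,-0.134],
    [0,0,-0.134],
    [0,0,-0.134],
    [0,0,0],
    [0,0,0]
  ],
  "jaw": [0.6,0.6,0.6,0.6,0.6,0.6,0.6,0.6,0.6,0.6,0.6,0.6,0.6]
}}

```text
time_s: 21.9
tool_pos: [0.4617, -0.1311, 0.3711]
tool_rot: [-179.7, -59.9, 69.8]
force: [-0.5, -0.7, -2.0]
grip_width: 0.0662
grasp_force: 29.7
```

```bash
python3 - <<'E'
from pour import *
st()
c=cam('top')
cv2.imwrite('pics/c8.png',cv2.resize(c['image'][110:290,230:540],None,fx=2.5,fy=2.5,interpolation=cv2.INTER_CUBIC))
for az in (20,30,50): 
  for t in((.51,-.292),(.64,-.261)):
    Rt=point(az,60,-1); print(az,t,path(np.array(env.get_obs()['qpos']),[((.511,-.1,.29),Rt),((*t,.2),Rt),((*t,.091),Rt)],4)[:2])
E
```

```text
t 21.9 tcp [ 0.4617 -0.1311  0.3711] rpy [-179.7  -59.9   69.8] grip [0.5095 0.002  0.289 ] w 0.0662 gf 29.7 F [-0.5 -0.7 -2. ] q [ 71.9   9.1 -42.7 112.1 -53.5  81.1  27.7]
20 (0.51, -0.292) ([array([ 49., -17., -10., 135., -75.,  54.,  13.]), array([ 57.,   8.,   0., 123., -74.,  62.,  33.]), array([ 58.,  20.,  -1., 125., -81.,  58.,  49.])], np.float64(10.8))
20 (0.64, -0.261) ([array([ 49., -17., -10., 135., -75.,  54.,  13.]), array([ 50.,  14.,  -7., 115., -79.,  50.,  28.]), array([ 50.,  25.,  -9., 117., -88.,  47.,  45.])], np.float64(10.8))
30 (0.51, -0.292) ([array([ 80., -13., -35., 129., -75.,  69.,  21.]), array([ 83.,  16., -28., 115., -61.,  65.,  32.]), array([ 82.,  28., -27., 117., -62.,  56.,  43.])], np.float64(0.0))
30 (0.64, -0.261) ([array([ 80., -13., -35., 129., -75.,  69.,  21.]), array([ 73.,  23., -32., 108., -62.,  52.,  25.]), array([ 72.,  34., -32., 110., -65.,  46.,  37.])], np.float64(0.0))
50 (0.51, -0.292) ([array([ 79.,   3., -37., 117., -61.,  77.,  27.]), array([ 80.,  28., -29., 100., -46.,  78.,  32.]), array([ 78.,  37., -27., 102., -45.,  70.,  40.])], np.float64(0.0))
50 (0.64, -0.261) ([array([ 79.,   3., -37., 117., -61.,  77.,  27.]), array([ 69.,  34., -31.,  92., -47.,  69.,  24.]), array([ 68.,  42., -30.,  94., -47.,  63.,  32.])], np.float64(0.0))
```

View pics/c8.png

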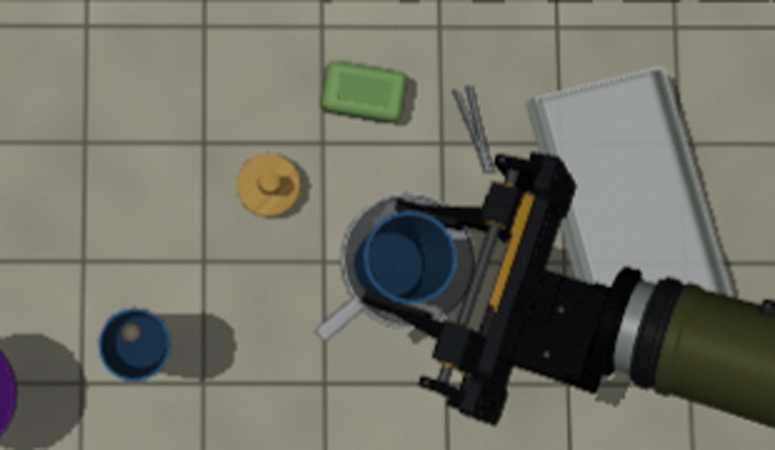

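Tumbler A, at crop (409,257), is empty. The jar and funnel are in place. I'll take it to the far half of the tray.

```bash
python3 - <<'E'
from pour import *
R=point(60,60,-1)
a=plan(R,grip=(.56,-.12,.29)); R=point(50,60,-1)
b=plan(R,grip=(.64,-.261,.17),frm=a); c=plan(R,grip=(.64,-.261,.092),frm=b)
E
```

```text
rows 3 shift [-0.0151, 0.0231, -0.0266] rot [-0.0515, 0.0009, 0.0289]
rows 5 shift [-0.028, 0.0241, -0.0004] rot [-0.0302, -0.0, 0.0175]
rows 2 shift [-0.0338, 0.0, 0.0195] rot [0.0, 0.0, 0.0]
```

Call:
{"method": "send_rows", "body": {
  "xyz": [
    [-0.0151,0.0231,-0.0266],
    [-0.0151,0.0231,-0.0266],
    [-0.0151,0.0231,-0.0266],
    [-0.028,0.0241,-0.0004],
    [-0.028,0.0241,-0.0004],
    [-0.028,0.0241,-0.0004],
    [-0.028,0.0241,-0.0004],
    [-0.028,0.0241,-0.0004],
    [0,0,0],
    [0,0,0]
  ],
  "rotation": [
    [-0.0515,0.001,0.029],
    [-0.0515,0.001,0.029],
    [-0.0515,0.001,0.029],
    [-0.03,0,0.0175],
    [-0.03,0,0.0175],
    [-0.03,0,0.0175],
    [-0.03,0,0.0175],
    [-0.03,0,0.0175],
    [0,0,0],
    [0,0,0]
  ],
  "jaw": [0.6,0.6,0.6,0.6,0.6,0.6,0.6,0.6,0.6,0.6]
}}

```text
time_s: 22.95
tool_pos: [0.5494, -0.3694, 0.2509]
tool_rot: [-179.7, -60.2, 49.9]
force: [-0.4, 1.5, -1.7]
grip_width: 0.066
grasp_force: 29.7
```

```bash
python3 - <<'E'
from pour import *
st(); R=point(50,60,-1)
c=plan(R,grip=(.64,-.261,.092))
E
```

```text
t 22.95 tcp [ 0.5494 -0.3694  0.2509] rpy [-179.7  -60.2   49.9] grip [ 0.6402 -0.2605  0.1695] w 0.066 gf 29.7 F [-0.4  1.5 -1.7] q [ 69.7  36.5 -32.   92.7 -46.1  67.3  25.8]
rows 2 shift [-0.0335, -0.0001, 0.0191] rot [-0.0013, -0.0013, -0.0006]
```

Call:
{"method": "send_rows", "body": {
  "xyz": [
    [-0.025,0,0.0145],
    [-0.025,0,0.0145],
    [-0.015,0,0.008],
    [-0.001,0,0.0005],
    [0,0,0],
    [0,0,0]
  ],
  "rotation": [
    [-0.001,-0.001,0],
    [-0.001,-0.001,0],
    [0,0,0],
    [0,0,0],
    [0,0,0],
    [0,0,0]
  ],
  "jaw": [0.6,0.6,0.6,0.6,0.6,0.6]
}}

```text
time_s: 23.55
tool_pos: [0.5503, -0.3698, 0.1784]
tool_rot: [179.4, -60.0, 50.6]
force: [0.9, -0.5, -1.0]
grip_width: 0.066
grasp_force: 29.7
```

```bash
python3 - <<'E'
from pour import *
st()
E
```

```text
t 23.55 tcp [ 0.5503 -0.3698  0.1784] rpy [179.4 -60.   50.6] grip [ 0.6415 -0.2615  0.0966] w 0.066 gf 29.7 F [ 0.9 -0.5 -1. ] q [ 69.   42.3 -31.1  93.7 -45.5  62.8  31.2]
```

Lower about 8 mm in small steps until contact.

Call:
{"method": "send_rows", "body": {
  "xyz": [
    [-0.0035,0,0.002],
    [-0.0026,0,0.0015],
    [0,0,0],
    [0,0,0]
  ],
  "rotation": [
    [0,0,0],
    [0,0,0],
    [0,0,0],
    [0,0,0]
  ],
  "jaw": [0.6,0.6,0.6,0.6]
}}

```text
time_s: 23.95
tool_pos: [0.5497, -0.3699, 0.1697]
tool_rot: [179.6, -60.0, 50.4]
force: [0.2, 0.1, -0.5]
grip_width: 0.0661
grasp_force: 29.7
```

Call:
{"method": "send_rows", "body": {
  "xyz": [
    [-0.0009,0,0.0005],
    [0,0,0],
    [0,0,0],
    [0,0,0],
    [0,0,-0.02],
    [0,0,-0.03],
    [0,0,-0.04],
    [0.02,0,-0.04],
    [0.04,0,-0.02],
    [0.04,0,-0.02],
    [0,0,0]
  ],
  "rotation": [
    [0,0,0],
    [0,0,0],
    [0,0,0],
    [0,0,0],
    [0,0,0],
    [0,0,0],
    [0,0,0],
    [0,0,0],
    [0,0,0],
    [0,0,0],
    [0,0,0]
  ],
  "jaw": [0.85,1,1,1,1,1,1,1,1,1,1]
}}

```text
time_s: 25.05
tool_pos: [0.4887, -0.4437, 0.348]
tool_rot: [178.3, -60.0, 51.5]
force: [1.1, 0.4, 0.8]
grip_width: 0.087
grasp_force: 0.0
```

```bash
python3 - <<'E'
from pour import *
st()
c=cam('top')
cv2.imwrite('pics/c9.png',cv2.resize(c['image'][110:290,230:540],None,fx=2.5,fy=2.5,interpolation=cv2.INTER_CUBIC))
for q in blobs(c['image'],[98,80,20],[118,255,255],(90,110,560,300))[0][:3]: print(cv2.minEnclosingCircle(q),cv2.boundingRect(q))
q=np.array(env.get_obs()['qpos']); J=(.511,.0,.27)
for az in(30,45,60,75):
    R=point(az,60,-1);Rp=point(az,60,-1)
    S=lambda f:Rp*Ro.from_euler('z',f,degrees=True)
    print(az,path(q,[((.437,-.05,.33),R),((.437,.222,.16),R),((.437,.222,.073),R),((.437,.222,.25),R),(J,Rp),(J,S(90)),(J,S(170))],4)[:2])
E
```

```text
t 25.05 tcp [ 0.4887 -0.4437  0.348 ] rpy [178.3 -60.   51.5] grip [ 0.5804 -0.3359  0.2662] w 0.087 gf 0.0 F [1.1 0.4 0.8] q [ 75.8  31.6 -30.3  86.3 -44.6  80.3  22.4]
((482.0, 165.0), 20.61562728881836) (462, 149, 41, 31)
((283.6739196777344, 247.5869598388672), 14.474014282226562) (270, 234, 28, 29)
30 ([array([ 57., -17.,  -9., 132., -69.,  74.,  17.]), array([ 24., -17., -45., 140., -89.,  17.,  -4.]), array([ 45.,  -8., -68., 140., -89.,  12.,  -0.]), array([ -9., -17., -15., 140., -89.,  11.,  -1.]), array([ 38., -17., -10., 137., -77.,  53.,  16.]), array([ 38., -17., -10., 137., -77.,  53., -74.]), array([  38.,  -17.,  -10.,  137.,  -77.,   53., -154.])], np.float64(113.7))
45 ([array([ 81., -17., -30., 127., -68.,  88.,  24.]), array([ 56., -17., -55., 140., -89.,  51.,  20.]), array([ 74.,  38., -79., 140., -89.,  11.,  54.]), array([ 12., -17., -14., 140., -84.,  43.,  15.]), array([ 26.,  -9.,   5., 130., -68.,  64.,  23.]), array([ 30.,  -9.,   2., 130., -69.,  64., -67.]), array([  32.,   -9.,   -1.,  130.,  -69.,   65., -147.])], np.float64(82.3))
60 ([array([ 80.,  -5., -34., 119., -59.,  92.,  30.]), array([ 85., -13., -76., 140., -89.,  65.,  39.]), array([ 80.,  45., -79., 140., -53.,  16.,  34.]), array([ 15., -17., -11., 139., -77.,  57.,  21.]), array([ 28.,   1.,   5., 121., -63.,  77.,  30.]), array([ 27.,   1.,   5., 121., -63.,  77., -60.]), array([  27.,    1.,    6.,  121.,  -63.,   77., -140.])], np.float64(26.9))
75 ([array([ 78.,   6., -39., 110., -50.,  96.,  32.]), array([ 61.,   7., -55., 134., -70.,  59.,  40.]), array([ 56.,  24., -51., 135., -68.,  45.,  51.]), array([ 61.,  -9., -50., 130., -72.,  74.,  31.]), array([ 67.,  14., -39., 110., -50.,  82.,  30.]), array([ 61.,  13., -32., 110., -51.,  83., -59.]), array([  56.,   12.,  -27.,  110.,  -52.,   84., -138.])], np.float64(0.0))
```

View pics/c9.png

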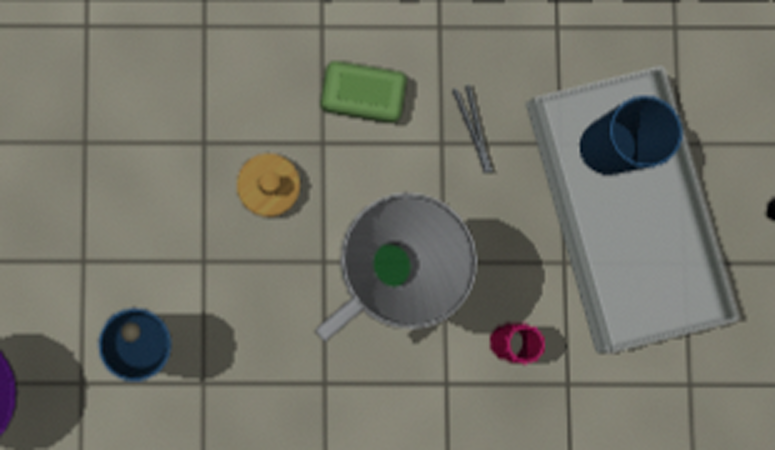

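Tumbler A stands upright in the tray at (645,132), the funnel is clear of balls at (393,263), and the lid is unmoved. Now for tumbler B.

```bash
python3 - <<'E'
from pour import *
q=np.array(env.get_obs()['qpos']); J=(.511,.002,.285)
for az in(66,70,75):
    R=point(az,60,-1);Rp=point(70,60,-1)
    S=lambda f:Rp*Ro.from_euler('z',f,degrees=True)
    print(az,path(q,[((.47,.05,.36),R),((.437,.222,.2),R),((.437,.222,.073),R),((.437,.222,.25),R),(J,Rp),(J,S(90)),(J,S(170))],6)[:2])
R=point(72,60,-1)
a=plan(R,grip=(.47,.05,.36)); a=plan(R,grip=(.437,.222,.18),frm=a)
E
```

```text
66 ([array([ 74.,  -9., -40., 117., -64.,  90.,  23.]), array([ 64., -11., -55., 138., -82.,  67.,  35.]), array([ 80.,  43., -78., 140., -51.,  21.,  36.]), array([ 56., -17., -44., 135., -80.,  72.,  27.]), array([ 64.,   8., -35., 113., -55.,  81.,  29.]), array([ 61.,   8., -31., 113., -55.,  82., -61.]), array([  57.,    8.,  -27.,  113.,  -56.,   82., -140.])], np.float64(2.1))
70 ([array([ 74.,  -6., -42., 115., -61.,  91.,  24.]), array([ 64.,  -7., -55., 136., -77.,  67.,  36.]), array([ 57.,  21., -52., 138., -76.,  43.,  54.]), array([ 61., -14., -49., 133., -77.,  74.,  29.]), array([ 69.,   9., -39., 112., -54.,  81.,  29.]), array([ 65.,   8., -35., 113., -55.,  81., -61.]), array([  61.,    8.,  -31.,  113.,  -55.,   82., -141.])], np.float64(0.0))
75 ([array([ 73.,  -1., -43., 112., -58.,  92.,  25.]), array([ 63.,  -1., -55., 132., -71.,  66.,  36.]), array([ 56.,  24., -51., 135., -68.,  45.,  51.]), array([ 61.,  -9., -50., 130., -72.,  74.,  31.]), array([ 69.,   9., -40., 112., -54.,  81.,  28.]), array([ 65.,   8., -35., 112., -55.,  81., -61.]), array([  62.,    8.,  -32.,  113.,  -55.,   82., -141.])], np.float64(0.0))
rows 10 shift [0.0227, -0.0234, 0.0194] rot [0.0336, 0.0004, -0.0183]
rows 7 shift [-0.0113, -0.0121, 0.0318] rot [0.0, 0.0, 0.0]
```

Use az 75, which has more joint margin.

```bash
python3 - <<'E'
from pour import *
R=point(75,60,-1)
a=plan(R,grip=(.45,.05,.36)); a=plan(R,grip=(.437,.222,.19),frm=a)
E
```

```text
rows 10 shift [0.0226, -0.0238, 0.0192] rot [0.0381, 0.0004, -0.0209]
rows 7 shift [-0.0094, -0.0082, 0.0323] rot [0.0, 0.0, 0.0]
```

Call:
{"method": "send_rows", "body": {
  "xyz": [
    [0.0226,-0.0238,0.0192],
    [0.0226,-0.0238,0.0192],
    [0.0226,-0.0238,0.0192],
    [0.0226,-0.0238,0.0192],
    [0.0226,-0.0238,0.0192],
    [0.0226,-0.0238,0.0192],
    [0.0226,-0.0238,0.0192],
    [0.0226,-0.0238,0.0192],
    [0.0226,-0.0238,0.0192],
    [0.0226,-0.0238,0.0192],
    [0,0,0]
  ],
  "rotation": [
    [0.0381,0,-0.021],
    [0.0381,0,-0.021],
    [0.0381,0,-0.021],
    [0.0381,0,-0.021],
    [0.0381,0,-0.021],
    [0.0381,0,-0.021],
    [0.0381,0,-0.021],
    [0.0381,0,-0.021],
    [0.0381,0,-0.021],
    [0.0381,0,-0.021],
    [0,0,0]
  ],
  "jaw": [1,1,1,1,1,1,1,1,1,1,1]
}}

```text
time_s: 26.2
tool_pos: [0.4121, -0.0829, 0.4394]
tool_rot: [-179.2, -59.9, 74.7]
force: [-0.1, 0.6, -0.2]
grip_width: 0.0865
grasp_force: 0.0
```

```bash
python3 - <<'E'
from pour import *
st(); R=point(75,60,-1)
a=plan(R,grip=(.437,.222,.18))
E
```

```text
t 26.2 tcp [ 0.4121 -0.0829  0.4394] rpy [-179.2  -59.9   74.7] grip [0.4472 0.0541 0.3573] w 0.0865 gf 0.0 F [-0.1  0.6 -0.2] q [ 75.1  -4.4 -43.4 114.1 -58.5  94.5  26.9]
rows 7 shift [-0.0106, -0.0076, 0.0325] rot [-0.0014, 0.0004, -0.0003]
```

Call:
{"method": "send_rows", "body": {
  "xyz": [
    [-0.0106,-0.0076,0.0325],
    [-0.0106,-0.0076,0.0325],
    [-0.0106,-0.0076,0.0325],
    [-0.0106,-0.0076,0.0325],
    [-0.0106,-0.0076,0.0325],
    [-0.0106,-0.0076,0.0325],
    [-0.0106,-0.0076,0.0325],
    [0,0,0],
    [0,0,0]
  ],
  "rotation": [
    [-0.001,0,0],
    [-0.001,0,0],
    [-0.001,0,0],
    [-0.001,0,0],
    [-0.001,0,0],
    [-0.001,0,0],
    [-0.001,0,0],
    [0,0,0],
    [0,0,0]
  ],
  "jaw": [1,1,1,1,1,1,1,1,1]
}}

```text
time_s: 27.1
tool_pos: [0.4024, 0.0812, 0.2614]
tool_rot: [-179.5, -60.1, 74.2]
force: [-0.4, -0.8, 0.9]
grip_width: 0.087
grasp_force: 0.0
```

```bash
python3 - <<'E'
from pour import *
st(); R=point(75,60,-1)
a=plan(R,grip=(.437,.222,.15));a=plan(R,grip=(.437,.222,.074),frm=a)
c=cam('top');s=cam('side')
cs=blobs(c['image'],[98,80,20],[118,255,255],(230,220,330,290))[0]; print([cv2.boundingRect(q) for q in cs])
cs=blobs(s['image'],[98,80,20],[118,255,255],(335,190,385,260))[0]; print([cv2.boundingRect(q) for q in cs])
cv2.imwrite('pics/c10.png',np.hstack([cv2.resize(c['image'][140:290,240:430],None,fx=2,fy=2),cv2.resize(s['image'][90:240,240:400],None,fx=2,fy=2)]))
E
```

```text
t 27.1 tcp [0.4024 0.0812 0.2614] rpy [-179.5  -60.1   74.2] grip [0.4395 0.218  0.1798] w 0.087 gf 0.0 F [-0.4 -0.8  0.9] q [ 64.3   3.6 -56.5 132.8 -69.7  62.5  37.7]
rows 1 shift [-0.024, -0.0029, 0.0177] rot [0.0028, -0.0013, -0.0069]
rows 2 shift [-0.0329, 0.0, 0.019] rot [0.0, 0.0, 0.0]
[(270, 234, 28, 29)]
[(348, 209, 20, 34)]
```

View pics/c10.png

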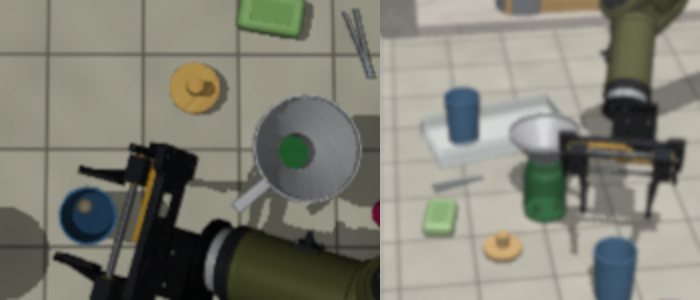

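Hand is aligned over tumbler B at (88,215), left part, and its wrist stays clear of the funnel handle (tip 240,207). Descend.

Call:
{"method": "send_rows", "body": {
  "xyz": [
    [-0.024,-0.0029,0.0177],
    [-0.0329,0,0.019],
    [-0.0329,0,0.019],
    [0,0,0],
    [0,0,0]
  ],
  "rotation": [
    [0.003,-0.001,-0.007],
    [0,0,0],
    [0,0,0],
    [0,0,0],
    [0,0,0]
  ],
  "jaw": [1,1,1,1,1]
}}

```text
time_s: 27.7
tool_pos: [0.4015, 0.0846, 0.1571]
tool_rot: [180.0, -60.1, 74.9]
force: [0.4, 0.6, -0.1]
grip_width: 0.0871
grasp_force: 0.0
```

```bash
python3 - <<'E'
from pour import *
st(); R=point(75,60,-1); a=plan(R,grip=(.437,.222,.074))
E
```

```text
t 27.7 tcp [0.4015 0.0846 0.1571] rpy [180.  -60.1  74.9] grip [0.4385 0.2215 0.0756] w 0.0871 gf 0.0 F [ 0.4  0.6 -0.1] q [ 58.5  24.9 -53.3 134.9 -66.4  44.4  49.7]
rows 1 shift [-0.001, -0.0013, 0.0009] rot [0.0017, -0.0018, -0.0005]
```

Call:
{"method": "send_rows", "body": {
  "xyz": [
    [0,-0.001,0],
    [0,0,0],
    [0,0,0],
    [0,0,0],
    [0.02,0,-0.0115],
    [0.03,0,-0.0173],
    [0.03,0,-0.0173],
    [0.03,0,-0.0173],
    [0.03,0,-0.0173],
    [0.03,0,-0.0173],
    [0.02,0,-0.0115],
    [0,0,0]
  ],
  "rotation": [
    [0,0,0],
    [0,0,0],
    [0,0,0],
    [0,0,0],
    [0,0,0],
    [0,0,0],
    [0,0,0],
    [0,0,0],
    [0,0,0],
    [0,0,0],
    [0,0,0],
    [0,0,0]
  ],
  "jaw": [0.6,0.6,0.6,0.6,0.6,0.6,0.6,0.6,0.6,0.6,0.6,0.6],
  "newtons": 30
}}

```text
time_s: 28.9
tool_pos: [0.4, 0.0865, 0.3777]
tool_rot: [179.0, -59.7, 75.8]
force: [0.2, -0.6, -2.5]
grip_width: 0.067
grasp_force: 29.8
```

```bash
python3 - <<'E'
from pour import *
st(); Rp=point(70,60,-1); a=plan(Rp,grip=(.511,.002,.285))
b=plan(Rp*Ro.from_euler('z',90,degrees=True),grip=(.511,.002,.25),frm=a)
E
```

```text
t 28.9 tcp [0.4    0.0865 0.3777] rpy [179.  -59.7  75.8] grip [0.4372 0.2226 0.2951] w 0.067 gf 29.8 F [ 0.2 -0.6 -2.5] q [ 67.1 -16.1 -52.7 127.2 -74.2  82.3  26.8]
rows 6 shift [-0.0176, 0.0206, -0.0263] rot [-0.0119, 0.0009, 0.0085]
rows 11 shift [-0.0023, 0.002, 0.0016] rot [-0.0, 0.0, 0.1428]
```

Call:
{"method": "send_rows", "body": {
  "xyz": [
    [-0.0176,0.0206,-0.0263],
    [-0.0176,0.0206,-0.0263],
    [-0.0176,0.0206,-0.0263],
    [-0.0176,0.0206,-0.0263],
    [-0.0176,0.0206,-0.0263],
    [-0.0176,0.0206,-0.0263],
    [0,0,0],
    [0,0,0]
  ],
  "rotation": [
    [-0.012,0.001,0.0085],
    [-0.012,0.001,0.0085],
    [-0.012,0.001,0.0085],
    [-0.012,0.001,0.0085],
    [-0.012,0.001,0.0085],
    [-0.012,0.001,0.0085],
    [0,0,0],
    [0,0,0]
  ],
  "jaw": [0.6,0.6,0.6,0.6,0.6,0.6,0.6,0.6]
}}

```text
time_s: 29.7
tool_pos: [0.4615, -0.132, 0.3613]
tool_rot: [-179.0, -60.3, 69.1]
force: [0.5, 0.9, -1.7]
grip_width: 0.0671
grasp_force: 29.8
```

```bash
python3 - <<'E'
from pour import *
st(); Rp=point(70,60,-1)
b=plan(Rp*Ro.from_euler('z',90,degrees=True),grip=(.511,.002,.25))
E
```

```text
t 29.7 tcp [ 0.4615 -0.132   0.3613] rpy [-179.   -60.3   69.1] grip [0.5096 0.0017 0.2804] w 0.0671 gf 29.8 F [ 0.5  0.9 -1.7] q [ 75.6  10.8 -46.9 112.5 -52.6  79.6  27.8]
rows 11 shift [-0.0019, 0.0017, 0.0014] rot [-0.0006, -0.0002, 0.1421]
```

Call:
{"method": "send_rows", "body": {
  "xyz": [
    [-0.0019,0.0017,0.0014],
    [-0.0019,0.0017,0.0014],
    [-0.0019,0.0017,0.0014],
    [-0.0019,0.0017,0.0014],
    [-0.0019,0.0017,0.0014],
    [-0.0019,0.0017,0.0014],
    [-0.0019,0.0017,0.0014],
    [-0.0019,0.0017,0.0014],
    [-0.0019,0.0017,0.0014],
    [-0.0019,0.0017,0.0014],
    [-0.0019,0.0017,0.0014],
    [0,0,0]
  ],
  "rotation": [
    [0,0,0.142],
    [0,0,0.142],
    [0,0,0.142],
    [0,0,0.142],
    [0,0,0.142],
    [0,0,0.142],
    [0,0,0.142],
    [0,0,0.142],
    [0,0,0.142],
    [0,0,0.142],
    [0,0,0.142],
    [0,0,0]
  ],
  "jaw": [0.6,0.6,0.6,0.6,0.6,0.6,0.6,0.6,0.6,0.6,0.6,0.6]
}}

```text
time_s: 30.9
tool_pos: [0.4618, -0.1289, 0.3322]
tool_rot: [-119.8, 0.0, -19.6]
force: [0.0, 0.2, -1.3]
grip_width: 0.0672
grasp_force: 29.8
```

Call:
{"method": "send_rows", "body": {
  "xyz": [
    [0,0,0],
    [0,0,0],
    [0,0,0],
    [0,0,0],
    [0,0,0],
    [0,0,0],
    [0,0,0],
    [0,0,0],
    [0,0,0],
    [0,0,0],
    [0,0,0],
    [0.0022,0.0015,0.0015],
    [0.0022,0.0015,0.0015],
    [0.0022,0.0015,0.0015],
    [0.0022,0.0015,0.0015],
    [0.0022,0.0015,0.0015],
    [0,0,0],
    [0,0,0],
    [0,0,0],
    [0,0,0]
  ],
  "rotation": [
    [0,0,0.1],
    [0,0,0.1],
    [0,0,0.07],
    [0,0,0.07],
    [0,0,0.07],
    [0,0,0.07],
    [0,0,0.07],
    [0,0,0.07],
    [0,0,0.07],
    [0,0,0],
    [0,0,0],
    [0,0,0.1396],
    [0,0,0.1396],
    [0,0,0.1396],
    [0,0,0.1396],
    [0,0,0.1396],
    [0,0,0],
    [0,0,0],
    [0,0,0],
    [0,0,0]
  ],
  "jaw": [0.6,0.6,0.6,0.6,0.6,0.6,0.6,0.6,0.6,0.6,0.6,0.6,0.6,0.6,0.6,0.6,0.6,0.6,0.6,0.6]
}}

```text
time_s: 32.9
tool_pos: [0.4626, -0.1308, 0.3181]
tool_rot: [-162.0, 58.6, -89.0]
force: [-1.5, 0.4, -1.9]
grip_width: 0.0669
grasp_force: 29.8
```

Call:
{"method": "send_rows", "body": {
  "xyz": [
    [0.004,0,0],
    [-0.004,0,0],
    [0.004,0,0],
    [-0.004,0,0],
    [0,0,0],
    [0,0,0]
  ],
  "rotation": [
    [0,0,-0.08],
    [0,0,0.08],
    [0,0,-0.08],
    [0,0,0.08],
    [0,0,0],
    [0,0,0]
  ],
  "jaw": [0.6,0.6,0.6,0.6,0.6,0.6]
}}

```text
time_s: 33.5
tool_pos: [0.462, -0.1307, 0.3179]
tool_rot: [-162.0, 58.5, -89.0]
force: [-0.7, 0.7, -2.4]
grip_width: 0.067
grasp_force: 29.8
```

```bash
python3 - <<'E'
from pour import *
st()
E
```

```text
t 33.5 tcp [ 0.462  -0.1307  0.3179] rpy [-162.    58.5  -89. ] grip [0.5102 0.0028 0.2368] w 0.067 gf 29.8 F [-0.7  0.7 -2.4] q [  63.3   12.4  -34.2  115.   -54.    77.2 -136.1]
```

Spin back with the same rows.

Call:
{"method": "send_rows", "body": {
  "xyz": [
    [-0.002,-0.0022,-0.0016],
    [-0.002,-0.0022,-0.0016],
    [-0.002,-0.0022,-0.0016],
    [-0.002,-0.0022,-0.0016],
    [-0.002,-0.0022,-0.0016],
    [-0.002,-0.0022,-0.0016],
    [-0.002,-0.0022,-0.0016],
    [-0.002,-0.0022,-0.0016],
    [-0.002,-0.0022,-0.0016],
    [-0.002,-0.0022,-0.0016],
    [-0.002,-0.0022,-0.0016],
    [0,0,0]
  ],
  "rotation": [
    [0,0,-0.135],
    [0,0,-0.135],
    [0,0,-0.135],
    [0,0,-0.135],
    [0,0,-0.135],
    [0,0,-0.135],
    [0,0,-0.135],
    [0,0,-0.135],
    [0,0,-0.135],
    [0,0,-0.135],
    [0,0,-0.135],
    [0,0,0]
  ],
  "jaw": [0.6,0.6,0.6,0.6,0.6,0.6,0.6,0.6,0.6,0.6,0.6,0.6]
}}

```text
time_s: 34.7
tool_pos: [0.461, -0.1309, 0.3526]
tool_rot: [-119.9, -5.0, -17.0]
force: [-0.4, -0.4, -2.0]
grip_width: 0.0665
grasp_force: 29.8
```

Call:
{"method": "send_rows", "body": {
  "xyz": [
    [0.0011,-0.0012,-0.0009],
    [0.0011,-0.0012,-0.0009],
    [0.0011,-0.0012,-0.0009],
    [0.0011,-0.0012,-0.0009],
    [0.0011,-0.0012,-0.0009],
    [0.0011,-0.0012,-0.0009],
    [0.0011,-0.0012,-0.0009],
    [0.0011,-0.0012,-0.0009],
    [0.0011,-0.0012,-0.0009],
    [0.0011,-0.0012,-0.0009],
    [0.0011,-0.0012,-0.0009],
    [0,0,0],
    [0,0,0]
  ],
  "rotation": [
    [0,0,-0.134],
    [0,0,-0.134],
    [0,0,-0.134],
    [0,0,-0.134],
    [0,0,-0.134],
    [0,0,-0.134],
    [0,0,-0.134],
    [0,0,-0.134],
    [0,0,-0.134],
    [0,0,-0.134],
    [0,0,-0.134],
    [0,0,0],
    [0,0,0]
  ],
  "jaw": [0.6,0.6,0.6,0.6,0.6,0.6,0.6,0.6,0.6,0.6,0.6,0.6,0.6]
}}

```text
time_s: 36.0
tool_pos: [0.4605, -0.1312, 0.3713]
tool_rot: [-179.7, -60.3, 69.9]
force: [-1.3, 0.1, -2.0]
grip_width: 0.0667
grasp_force: 29.8
```

```bash
python3 - <<'E'
from pour import *
st()
c=cam('top')
# tumbler in hand + tray tumbler: count brown (ball) pixels anywhere vs start
m=cv2.inRange(cv2.cvtColor(c['image'],cv2.COLOR_BGR2HSV),(0,0,0),(255,255,255))
R=point(57,60,-1); a=plan(R,grip=(.475,-.16,.29)); R=point(45,60,-1)
b=plan(R,grip=(.51,-.292,.17),frm=a); 
for q in blobs(c['image'],[98,80,20],[118,255,255],(440,110,560,300))[0][:3]: print(cv2.boundingRect(q))
print(path(np.array(env.get_obs()['qpos']),[((.475,-.16,.29),point(57,60,-1)),((.51,-.292,.17),R),((.51,-.292,.09),R)])[:2])
cv2.imwrite('pics/c11.png',np.hstack([cv2.resize(c['image'][110:290,200:520],None,fx=2.4,fy=2.4,interpolation=cv2.INTER_CUBIC)]))
E
```

```text
t 36.0 tcp [ 0.4605 -0.1312  0.3713] rpy [-179.7  -60.3   69.9] grip [0.5087 0.0023 0.2903] w 0.0667 gf 29.8 F [-1.3  0.1 -2. ] q [ 74.9   9.5 -45.8 112.2 -53.3  80.8  27.6]
rows 5 shift [-0.0159, 0.0012, -0.0279] rot [-0.0398, -0.0009, 0.0225]
rows 5 shift [-0.029, 0.0158, -0.0023] rot [-0.0363, -0.0, 0.0209]
(462, 149, 41, 31)
([array([ 84.,  11., -37., 109., -51.,  85.,  30.]), array([ 83.,  28., -31., 105., -48.,  71.,  33.]), array([ 82.,  36., -30., 106., -47.,  65.,  39.])], np.float64(0.0))
```

View pics/c11.png

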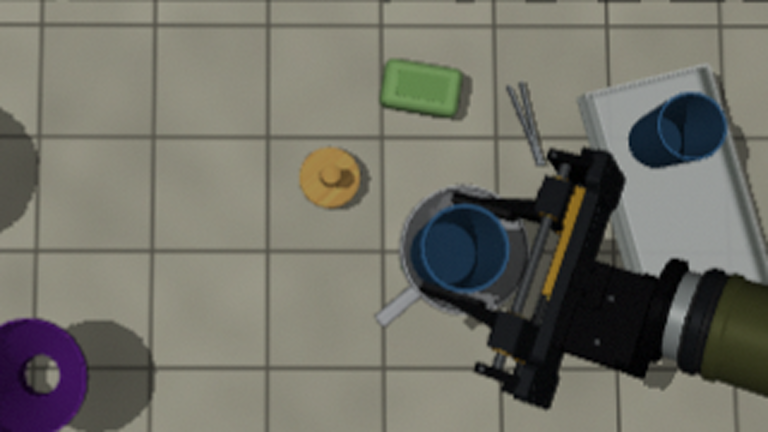

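Tumbler B is empty at (466,250), with no stray balls. On to the near half of the tray.

Call:
{"method": "send_rows", "body": {
  "xyz": [
    [-0.0159,0.0012,-0.0279],
    [-0.0159,0.0012,-0.0279],
    [-0.0159,0.0012,-0.0279],
    [-0.0159,0.0012,-0.0279],
    [-0.0159,0.0012,-0.0279],
    [-0.029,0.0158,-0.0023],
    [-0.029,0.0158,-0.0023],
    [-0.029,0.0158,-0.0023],
    [-0.029,0.0158,-0.0023],
    [-0.029,0.0158,-0.0023],
    [0,0,0],
    [0,0,0]
  ],
  "rotation": [
    [-0.0398,-0.001,0.0225],
    [-0.0398,-0.001,0.0225],
    [-0.0398,-0.001,0.0225],
    [-0.0398,-0.001,0.0225],
    [-0.0398,-0.001,0.0225],
    [-0.0363,0,0.021],
    [-0.0363,0,0.021],
    [-0.0363,0,0.021],
    [-0.0363,0,0.021],
    [-0.0363,0,0.021],
    [0,0,0],
    [0,0,0]
  ],
  "jaw": [0.6,0.6,0.6,0.6,0.6,0.6,0.6,0.6,0.6,0.6,0.6,0.6]
}}

```text
time_s: 37.25
tool_pos: [0.4104, -0.3925, 0.2517]
tool_rot: [-179.9, -60.2, 45.0]
force: [0.1, 0.5, -2.0]
grip_width: 0.067
grasp_force: 29.8
```

```bash
python3 - <<'E'
from pour import *
st(); R=point(45,60,-1)
c=plan(R,grip=(.51,-.292,.1));c=plan(R,grip=(.51,-.292,.091),frm=c)
E
```

```text
t 37.25 tcp [ 0.4104 -0.3925  0.2517] rpy [-179.9  -60.2   45. ] grip [ 0.5106 -0.2921  0.1703] w 0.067 gf 29.8 F [ 0.1  0.5 -2. ] q [ 83.5  28.3 -31.8 104.6 -48.   71.1  33.3]
rows 2 shift [-0.0304, -0.0003, 0.0174] rot [-0.0005, -0.0014, -0.0]
rows 1 shift [-0.0078, 0.0, 0.0045] rot [0.0, 0.0, 0.0]
```

Call:
{"method": "send_rows", "body": {
  "xyz": [
    [-0.03,0,0.0173],
    [-0.03,0,0.0173],
    [-0.0065,0,0.0038],
    [0,0,0],
    [0,0,0],
    [0,0,0]
  ],
  "rotation": [
    [0,-0.001,0],
    [0,-0.001,0],
    [0,0,0],
    [0,0,0],
    [0,0,0],
    [0,0,0]
  ],
  "jaw": [0.6,0.6,0.6,0.6,0.6,0.6]
}}

```text
time_s: 37.85
tool_pos: [0.4114, -0.3929, 0.1776]
tool_rot: [179.4, -59.9, 45.7]
force: [-0.0, -0.9, -3.0]
grip_width: 0.0667
grasp_force: 29.8
```

```bash
python3 - <<'E'
from pour import *
st()
E
```

```text
t 37.85 tcp [ 0.4114 -0.3929  0.1776] rpy [179.4 -59.9  45.7] grip [ 0.5116 -0.293   0.0956] w 0.0667 gf 29.8 F [-0.  -0.9 -3. ] q [ 82.3  35.2 -30.6 105.6 -46.8  65.6  38.8]
```

Call:
{"method": "send_rows", "body": {
  "xyz": [
    [-0.0026,0,0.0015],
    [-0.0013,0,0.0008],
    [0,0,0],
    [0,0,0]
  ],
  "rotation": [
    [0,0,0],
    [0,0,0],
    [0,0,0],
    [0,0,0]
  ],
  "jaw": [0.6,0.6,0.6,0.6]
}}

```text
time_s: 38.25
tool_pos: [0.411, -0.3929, 0.1719]
tool_rot: [179.6, -60.0, 45.4]
force: [-1.7, -0.5, 3.9]
grip_width: 0.0671
grasp_force: 29.6
```

Call:
{"method": "send_rows", "body": {
  "xyz": [
    [0,0,0],
    [0,0,0],
    [0,0,0],
    [0,0,0],
    [0,0,-0.02],
    [0,0,-0.03],
    [0,0,-0.04],
    [0.02,0,-0.04],
    [0.04,0,-0.02],
    [0.04,0,-0.02],
    [0,0,0]
  ],
  "rotation": [
    [0,0,0],
    [0,0,0],
    [0,0,0],
    [0,0,0],
    [0,0,0],
    [0,0,0],
    [0,0,0],
    [0,0,0],
    [0,0,0],
    [0,0,0],
    [0,0,0]
  ],
  "jaw": [0.85,1,1,1,1,1,1,1,1,1,1]
}}

```text
time_s: 39.35
tool_pos: [0.3435, -0.4614, 0.3492]
tool_rot: [178.5, -59.8, 46.4]
force: [0.3, 0.0, -1.0]
grip_width: 0.087
grasp_force: 0.0
```

```bash
python3 - <<'E'
from kin import *
from ff import fitfunnel
st()
c=cam('top')
x=fitfunnel([.516,-.023,.167],np.r_[-180:100:5],c)
q=np.array(env.get_obs()['qpos'])
for yaw in (132,-48): print(yaw,path(q,[((.42,-.15,.36),down(yaw+0)),((.464,.034,.22),down(yaw)),((.464,.034,.161),down(yaw)),((.5,.1,.28),down(yaw)),((.60,.226,.08),down(yaw))],8)[:2])
cv2.imwrite('pics/c12.png',cv2.resize(c['image'][110:290,230:550],None,fx=2.4,fy=2.4,interpolation=cv2.INTER_CUBIC))
E
```

```text
t 39.35 tcp [ 0.3435 -0.4614  0.3492] rpy [178.5 -59.8  46.4] grip [ 0.444  -0.3619  0.2671] w 0.087 gf 0.0 F [ 0.3  0.  -1. ] q [ 89.5  23.7 -29.2  96.5 -45.5  85.6  29.6]
fit [ 0.5152 -0.0233] res mm [ 0.9 -0.7 -0.2  0.4  0.4 -0.1 -0.1  0.5  0.   0.1  0.1 -0.4  0.3 -0.2
 -0.1 -0.   0.6  0.1  0.2  0.3  0.9 -0.2 -0.7 -0.2 -0.2 -0.2  0.3 -0.4
  0.1 -0.1 -0.8  0.2  0.   0.4 -0.4 -0.6  0.3  0.1  0.5 -0.2  0.1  0.5
 -0.2  0.3  0.2  0.1  0.6  0.6  0.6  0.1 -0.4  0.2 -0.8  0.4 -1.1 -0.4]
132 ([array([ 72., -10., -48.,  97.,  -8.,  90.,  67.]), array([ 65.,  -4., -69., 108.,  -4.,  73.,  39.]), array([ 63.,   3., -71., 113.,   3.,  66.,  33.]), array([ 56.,   7., -73.,  97.,   6.,  81.,  23.]), array([ 19.,  36., -56.,  93.,  32.,  68.,  -3.])], np.float64(0.0))
-48 ([array([  95.,  -17.,  -63.,   97.,  -15.,   91., -105.]), array([  79.,   -8.,  -79.,  108.,   -8.,   74., -136.]), array([  70.,    5.,  -78.,  112.,    5.,   67., -149.]), array([  42.,    4.,  -58.,   98.,    3.,   80., -154.]), array([ -38.,   25.,   20.,   95.,   -9.,   61., -154.])], np.float64(0.2))
```

View pics/c12.png

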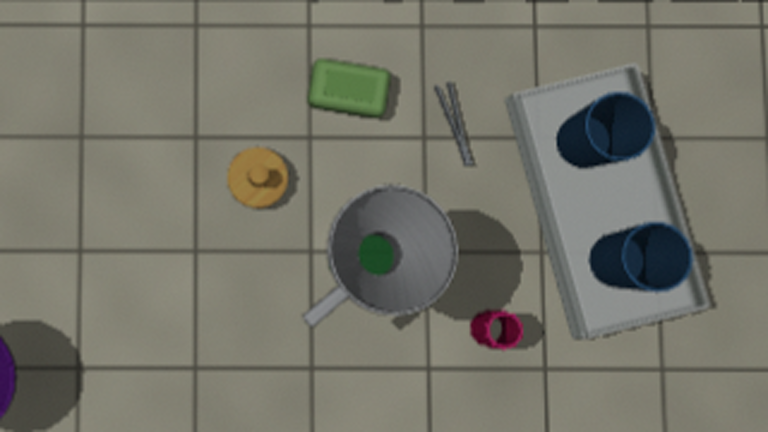

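Both tumblers are upright in the tray at (620,127) and (657,257). The funnel is seated at (392,250), the lid is at (258,177), and the roller, soap and tweezers are untouched. Next I'll take the funnel back.

```bash
python3 - <<'E'
from kin import *
c=cam('top'); E=onz(c,359.3,243,.161)[:2]; F=np.array([.5152,-.0233]); d=E-F; az=np.degrees(np.arctan2(d[1],d[0])); print(E,np.linalg.norm(d),az)
d/=np.linalg.norm(d); g=F+.078*d; print(g); yaw=az
a=plan(down(yaw),grip=(.42,-.15,.33)); a=plan(down(yaw),grip=(*g,.23),frm=a); a=plan(down(yaw),grip=(*g,.161),frm=a)
E
```

```text
[0.45085424 0.05109599] 0.09836228971810437 130.85682509174288
[0.46417466 0.03569504]
rows 13 shift [0.0296, 0.0072, 0.0054] rot [0.0599, -0.064, -0.1035]
rows 6 shift [0.0186, 0.0258, 0.0167] rot [0.0, 0.0, 0.0]
rows 2 shift [0.0, -0.0, 0.0345] rot [0.0, 0.0, 0.0]
```

Call:
{"method": "send_rows", "body": {
  "xyz": [
    [0.0296,0.0072,0.0054],
    [0.0296,0.0072,0.0054],
    [0.0296,0.0072,0.0054],
    [0.0296,0.0072,0.0054],
    [0.0296,0.0072,0.0054],
    [0.0296,0.0072,0.0054],
    [0.0296,0.0072,0.0054],
    [0.0296,0.0072,0.0054],
    [0.0296,0.0072,0.0054],
    [0.0296,0.0072,0.0054],
    [0.0296,0.0072,0.0054],
    [0.0296,0.0072,0.0054],
    [0.0296,0.0072,0.0054],
    [0,0,0],
    [0,0,0]
  ],
  "rotation": [
    [0.06,-0.064,-0.1035],
    [0.06,-0.064,-0.1035],
    [0.06,-0.064,-0.1035],
    [0.06,-0.064,-0.1035],
    [0.06,-0.064,-0.1035],
    [0.06,-0.064,-0.1035],
    [0.06,-0.064,-0.1035],
    [0.06,-0.064,-0.1035],
    [0.06,-0.064,-0.1035],
    [0.06,-0.064,-0.1035],
    [0.06,-0.064,-0.1035],
    [0.06,-0.064,-0.1035],
    [0.06,-0.064,-0.1035],
    [0,0,0],
    [0,0,0]
  ],
  "jaw": [0.5,0.5,0.5,0.5,0.5,0.5,0.5,0.5,0.5,0.5,0.5,0.5,0.5,0.5,0.5]
}}

```text
time_s: 40.95
tool_pos: [0.4191, -0.1496, 0.4925]
tool_rot: [-180.0, -0.2, 130.9]
force: [0.2, -0.6, -0.2]
grip_width: 0.0433
grasp_force: 0.0
```

```bash
python3 - <<'E'
from kin import *
st(); g=(.4642,.0357); yaw=131
a=plan(down(yaw),grip=(*g,.215))
E
```

```text
t 40.95 tcp [ 0.4191 -0.1496  0.4925] rpy [-180.    -0.2  130.9] grip [ 0.4187 -0.1493  0.329 ] w 0.0433 gf 0.0 F [ 0.2 -0.6 -0.2] q [ 68.5  -9.8 -45.4 100.6  -7.   86.5  65. ]
rows 6 shift [0.0184, 0.0259, 0.019] rot [-0.0001, -0.0005, -0.0002]
```

Call:
{"method": "send_rows", "body": {
  "xyz": [
    [0.0184,0.0259,0.019],
    [0.0184,0.0259,0.019],
    [0.0184,0.0259,0.019],
    [0.0184,0.0259,0.019],
    [0.0184,0.0259,0.019],
    [0.0184,0.0259,0.019],
    [0,0,0],
    [0,0,0]
  ],
  "rotation": [
    [0,0,0],
    [0,0,0],
    [0,0,0],
    [0,0,0],
    [0,0,0],
    [0,0,0],
    [0,0,0],
    [0,0,0]
  ],
  "jaw": [0.4,0.4,0.4,0.4,0.4,0.4,0.4,0.4]
}}

```text
time_s: 41.75
tool_pos: [0.4647, 0.0342, 0.379]
tool_rot: [179.9, -0.3, 130.9]
force: [0.2, -0.4, 0.5]
grip_width: 0.0345
grasp_force: 0.0
```

```bash
python3 - <<'E'
from kin import *
st(); g=(.4642,.0357); yaw=131
a=plan(down(yaw),grip=(*g,.161),v=.03)
E
```

```text
t 41.75 tcp [0.4647 0.0342 0.379 ] rpy [179.9  -0.3 130.9] grip [0.4642 0.035  0.2155] w 0.0345 gf 0.0 F [ 0.2 -0.4  0.5] q [ 61.   -2.8 -65.5 108.4  -3.   73.   37.2]
rows 2 shift [0.0006, 0.0003, 0.0273] rot [0.0005, -0.003, -0.0013]
```

Call:
{"method": "send_rows", "body": {
  "xyz": [
    [0,0,0.027],
    [0,0,0.0275],
    [0,0,0],
    [0,0,0]
  ],
  "rotation": [
    [0,-0.002,0],
    [0,0,0],
    [0,0,0],
    [0,0,0]
  ],
  "jaw": [0.4,0.4,0.4,0.4]
}}

```text
time_s: 42.15
tool_pos: [0.4648, 0.0339, 0.3257]
tool_rot: [179.9, -0.1, 130.7]
force: [0.1, 0.5, 0.8]
grip_width: 0.0349
grasp_force: 0.0
```

Call:
{"method": "send_rows", "body": {
  "xyz": [
    [0,0,0],
    [0,0,0],
    [0,0,0],
    [0,0,0],
    [0,0,-0.01],
    [0,0,-0.015],
    [0,0,-0.02],
    [0,0,-0.02],
    [0,0,0]
  ],
  "rotation": [
    [0,0,0],
    [0,0,0],
    [0,0,0],
    [0,0,0],
    [0,0,0],
    [0,0,0],
    [0,0,0],
    [0,0,0],
    [0,0,0]
  ],
  "jaw": [0,0,0,0,0,0,0,0,0],
  "newtons": 40
}}

```text
time_s: 43.05
tool_pos: [0.4654, 0.036, 0.3931]
tool_rot: [179.8, 0.2, 130.9]
force: [0.0, -0.0, -1.9]
grip_width: 0.0134
grasp_force: 40.0
```

```bash
python3 - <<'E'
from kin import *
from ff import fitfunnel
st()
a=plan(down(131),grip=(.49,.09,.25));a=plan(down(131),grip=(.569,.277,.2),frm=a)
c=cam('top'); fitfunnel([.516,-.023,.236],np.arange(-90,10,5),c)
q=np.array(env.get_obs()['qpos']);print(path(q,[((.49,.09,.25),down(131)),((.569,.277,.2),down(131)),((.569,.277,.08),down(131))],8)[:2])
cs=blobs(c['image'],[40,60,20],[90,255,255],(355,180,420,260))[0]; print([cv2.boundingRect(q) for q in cs])
E
```

```text
t 43.05 tcp [0.4654 0.036  0.3931] rpy [179.8   0.2 130.9] grip [0.4662 0.0358 0.2296] w 0.0134 gf 40.0 F [ 0.  -0.  -1.9] q [ 62.   -4.3 -65.9 107.3  -4.   74.2  38.1]
rows 2 shift [0.0123, 0.027, -0.0102] rot [0.0017, 0.002, -0.001]
rows 6 shift [0.0149, 0.0304, 0.0083] rot [0.0, 0.0, 0.0]
fit [ 0.5151 -0.0241] res mm [ 1.1  1.6  1.1  0.5  0.5 -0.1 -0.2  0.2 -0.4 -1.6 -1.2 -1.4 -1.1 -1.8
 -2.1 -1.3 13.3  8.5 11.7 12. ]
([array([ 56.,   4., -71., 102.,   4.,  77.,  25.]), array([ 17.,  30., -61.,  87.,  26.,  79.,  -6.]), array([ 14.,  36., -57.,  94.,  32.,  68.,  -9.])], np.float64(0.0))
[]
```

Call:
{"method": "send_rows", "body": {
  "xyz": [
    [0.0123,0.027,-0.0102],
    [0.0123,0.027,-0.0102],
    [0.0149,0.0304,0.0083],
    [0.0149,0.0304,0.0083],
    [0.0149,0.0304,0.0083],
    [0.0149,0.0304,0.0083],
    [0.0149,0.0304,0.0083],
    [0.0149,0.0304,0.0083],
    [0,0,0],
    [0,0,0]
  ],
  "rotation": [
    [0,0,0],
    [0,0,0],
    [0,0,0],
    [0,0,0],
    [0,0,0],
    [0,0,0],
    [0,0,0],
    [0,0,0],
    [0,0,0],
    [0,0,0]
  ],
  "jaw": [0,0,0,0,0,0,0,0,0,0]
}}

```text
time_s: 44.1
tool_pos: [0.5678, 0.2772, 0.3596]
tool_rot: [-179.9, -0.1, 131.0]
force: [-0.5, -0.4, -1.1]
grip_width: 0.0133
grasp_force: 40.0
```

```bash
python3 - <<'E'
from kin import *
from ff import fitfunnel
st(); p,R,_=cur(); g=p+R.apply([0,0,.1635])
a=plan(down(131),grip=(.569,.277,.084))
c=cam('top'); fitfunnel([g[0]+.0505,g[1]-.0585,g[2]+.006],np.arange(-85,30,5),c)
print([cv2.boundingRect(q) for q in blobs(c['image'],[40,60,20],[90,255,255],(355,180,420,260))[0]],[cv2.boundingRect(q) for q in blobs(c['image'],[8,80,120],[28,255,255],(300,150,420,240))[0]])
cv2.imwrite('pics/c13.png',np.hstack([cv2.resize(c['image'][110:260,240:430],None,fx=2,fy=2),cv2.resize(cam('side')['image'][110:260,240:400],None,fx=2,fy=2)]))
E
```

```text
t 44.1 tcp [0.5678 0.2772 0.3596] rpy [-1.799e+02 -1.000e-01  1.310e+02] grip [0.5674 0.2773 0.1961] w 0.0133 gf 40.0 F [-0.5 -0.4 -1.1] q [ 17.7  30.7 -63.1  87.7  27.6  78.8  -6.6]
rows 3 shift [-0.0004, 0.0003, 0.0374] rot [-0.0006, -0.0007, 0.0003]
fit [0.6174 0.2185] res mm [-0.7  0.4  0.3  0.1  0.  -0.1  0.3 -0.4  0.6 -0.1 -0.2 -0.3 -0.5 -0.6
 -0.1  0.9  0.3  0.2  0.2  0.7 -0.4 -0.4 -0.3]
[(367, 200, 35, 32)] []
```

View pics/c13.png

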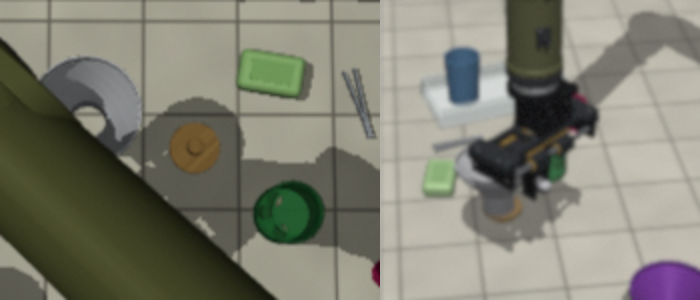

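The jar is unmoved at (288,212), with ball glints inside. The lid is at (195,148) and the funnel is held level, clear of it. Lower the funnel.

Call:
{"method": "send_rows", "body": {
  "xyz": [
    [0,0,0.035],
    [0,0,0.04],
    [0,0,0.03],
    [0,0,0.005],
    [0,0,0],
    [0,0,0],
    [0,0,0]
  ],
  "rotation": [
    [0,0,0],
    [0,0,0],
    [0,0,0],
    [0,0,0],
    [0,0,0],
    [0,0,0],
    [0,0,0]
  ],
  "jaw": [0,0,0,0,0,0,0]
}}

```text
time_s: 44.9
tool_pos: [0.5693, 0.2767, 0.2534]
tool_rot: [179.8, 0.0, 130.9]
force: [0.1, -0.7, -0.0]
grip_width: 0.013
grasp_force: 40.0
```

Call:
{"method": "send_rows", "body": {
  "xyz": [
    [0,0,0.002],
    [0,0,0.0015],
    [0,0,0],
    [0,0,0]
  ],
  "rotation": [
    [0,0,0],
    [0,0,0],
    [0,0,0],
    [0,0,0]
  ],
  "jaw": [0,0,0,0]
}}

```text
time_s: 45.3
tool_pos: [0.5686, 0.2765, 0.2476]
tool_rot: [180.0, -0.0, 130.9]
force: [0.0, 0.1, -0.3]
grip_width: 0.0134
grasp_force: 40.0
```

Call:
{"method": "send_rows", "body": {
  "xyz": [
    [0,0,0.0015],
    [0,0,0.001],
    [0,0,0.0008],
    [0,0,0],
    [0,0,0]
  ],
  "rotation": [
    [0,0,0],
    [0,0,0],
    [0,0,0],
    [0,0,0],
    [0,0,0]
  ],
  "jaw": [0,0,0,0,0]
}}

```text
time_s: 45.8
tool_pos: [0.5685, 0.2768, 0.2446]
tool_rot: [179.9, -0.0, 130.9]
force: [-1.7, 0.1, 1.3]
grip_width: 0.0132
grasp_force: 40.0
```

Contact is just starting. Release, then rise.

Call:
{"method": "send_rows", "body": {
  "xyz": [
    [0,0,0.0005],
    [0,0,0],
    [0,0,0],
    [0,0,0],
    [0,0,-0.01],
    [0,0,-0.03],
    [0,0,-0.04],
    [0,0,-0.04],
    [0,0,0]
  ],
  "rotation": [
    [0,0,0],
    [0,0,0],
    [0,0,0],
    [0,0,0],
    [0,0,0],
    [0,0,0],
    [0,0,0],
    [0,0,0],
    [0,0,0]
  ],
  "jaw": [0.2,0.35,0.35,0.35,0.35,0.35,0.35,0.5,0.5]
}}

```text
time_s: 46.7
tool_pos: [0.5693, 0.2781, 0.3708]
tool_rot: [179.4, 0.1, 130.9]
force: [0.2, 0.1, -0.0]
grip_width: 0.039
grasp_force: 0.0
```

```bash
python3 - <<'E'
from kin import *
st()
c=cam('top')
h=cv2.cvtColor(c['image'],cv2.COLOR_BGR2HSV)
for q in blobs(c['image'],[8,100,60],[28,255,255],(290,130,420,240))[0][:3]: print(cv2.boundingRect(q),cv2.minEnclosingCircle(q)); b=cv2.minEnclosingCircle(q)[0]; print(onz(c,*b,.02))
print([cv2.boundingRect(q) for q in blobs(c['image'],[40,60,20],[90,255,255],(355,180,420,260))[0]])
a=plan(down(95),grip=(.62,.062,.15)); b=plan(down(95),grip=(.62,.062,.036),frm=a)
print(path(np.array(env.get_obs()['qpos']),[((.62,.062,.15),down(95)),((.62,.062,.036),down(95)),((.62,.062,.19),down(95)),((.516,-.023,.19),down(95))],6)[:2])
E
```

```text
t 46.7 tcp [0.5693 0.2781 0.3708] rpy [1.794e+02 1.000e-01 1.309e+02] grip [0.5708 0.279  0.2073] w 0.039 gf 0.0 F [ 0.2  0.1 -0. ] q [ 17.9  30.2 -63.5  87.   27.4  79.1  -6.5]
(325, 172, 25, 25) ((336.9054870605469, 183.5422821044922), 12.602679252624512)
[0.60016514 0.09215678 0.02      ]
[(367, 200, 35, 32)]
rows 6 shift [-0.0366, -0.0082, 0.009] rot [0.0012, -0.0001, 0.1044]
rows 3 shift [0.0, -0.0, 0.038] rot [0.0, 0.0, 0.0]
([array([ 33.,  28., -54.,  92.,  23.,  72., -20.]), array([ 30.,  35., -49.,  98.,  29.,  62., -24.]), array([ 34.,  26., -55.,  90.,  22.,  76., -19.]), array([ 53.,  10., -58., 104.,   9.,  71.,  -2.])], np.float64(0.0))
```

The lid was displaced earlier, it seems: it's now at about (0.600, 0.092) and still standing. I'll grasp it there.

```bash
python3 - <<'E'
from kin import *
a=plan(down(92),grip=(.600,.092,.13)); b=plan(down(92),grip=(.6,.092,.036),frm=a)
E
```

```text
rows 6 shift [-0.0308, -0.0084, 0.0124] rot [0.0012, -0.0001, 0.1131]
rows 3 shift [0.0, -0.0, 0.0313] rot [0.0, 0.0, 0.0]
```

Call:
{"method": "send_rows", "body": {
  "xyz": [
    [-0.0308,-0.0084,0.0124],
    [-0.0308,-0.0084,0.0124],
    [-0.0308,-0.0084,0.0124],
    [-0.0308,-0.0084,0.0124],
    [-0.0308,-0.0084,0.0124],
    [-0.0308,-0.0084,0.0124],
    [0,0,0],
    [0,0,0]
  ],
  "rotation": [
    [0.001,0,0.1131],
    [0.001,0,0.1131],
    [0.001,0,0.1131],
    [0.001,0,0.1131],
    [0.001,0,0.1131],
    [0.001,0,0.1131],
    [0,0,0],
    [0,0,0]
  ],
  "jaw": [0.55,0.55,0.55,0.55,0.55,0.55,0.55,0.55]
}}

```text
time_s: 47.55
tool_pos: [0.5989, 0.0898, 0.2886]
tool_rot: [-179.6, 0.1, 91.9]
force: [0.2, 0.8, -0.0]
grip_width: 0.0481
grasp_force: 0.0
```

```bash
python3 - <<'E'
from kin import *
st(); b=plan(down(92),grip=(.6,.092,.036))
E
```

```text
t 47.55 tcp [0.5989 0.0898 0.2886] rpy [-1.796e+02  1.000e-01  9.190e+01] grip [0.5978 0.0895 0.1251] w 0.0481 gf 0.0 F [ 0.2  0.8 -0. ] q [ 31.2  27.2 -53.5  96.1  23.1  69.  -25.9]
rows 3 shift [0.0008, 0.0005, 0.0297] rot [-0.0023, 0.0005, -0.0003]
```

Call:
{"method": "send_rows", "body": {
  "xyz": [
    [0.0008,0.0005,0.029],
    [0.0008,0.0005,0.03],
    [0.0008,0.0005,0.026],
    [0,0,0],
    [0,0,0]
  ],
  "rotation": [
    [-0.002,0,0],
    [-0.002,0,0],
    [-0.002,0,0],
    [0,0,0],
    [0,0,0]
  ],
  "jaw": [0.55,0.55,0.55,0.55,0.55]
}}

```text
time_s: 48.05
tool_pos: [0.6002, 0.0953, 0.2047]
tool_rot: [179.9, -0.0, 92.2]
force: [-0.1, -0.2, 0.5]
grip_width: 0.0477
grasp_force: 0.0
```

```bash
python3 - <<'E'
from kin import *
st()
E
```

```text
t 48.05 tcp [0.6002 0.0953 0.2047] rpy [179.9  -0.   92.2] grip [0.6004 0.0954 0.0412] w 0.0477 gf 0.0 F [-0.1 -0.2  0.5] q [ 28.   32.6 -50.2  99.8  28.2  61.  -29.6]
```

Call:
{"method": "send_rows", "body": {
  "xyz": [
    [-0.003,0,0.0015],
    [0,0,0],
    [0,0,0],
    [0,0,0],
    [0,0,0],
    [0,0,-0.02],
    [0,0,-0.04],
    [0,0,-0.04],
    [0,0,-0.04],
    [0,0,-0.02],
    [0,0,0],
    [0,0,0]
  ],
  "rotation": [
    [0,0,0],
    [0,0,0],
    [0,0,0],
    [0,0,0],
    [0,0,0],
    [0,0,0],
    [0,0,0],
    [0,0,0],
    [0,0,0],
    [0,0,0],
    [0,0,0],
    [0,0,0]
  ],
  "jaw": [0.55,0,0,0,0,0,0,0,0,0,0,0],
  "newtons": 25
}}

```text
time_s: 49.25
tool_pos: [0.6001, 0.0902, 0.3626]
tool_rot: [180.0, 0.1, 92.0]
force: [0.1, -1.8, -0.8]
grip_width: 0.0213
grasp_force: 25.0
```

```bash
python3 - <<'E'
from kin import *
st(); p,R,_=cur(); g=p+R.apply([0,0,.1635])
c=cam('top')
for q in blobs(c['image'],[8,80,60],[28,255,255],(290,110,420,240))[0][:3]: print(cv2.boundingRect(q))
u=proj(c,[[g[0],g[1],g[2]-.02]]); print('pred lid px',u)
a=plan(down(92),grip=(.516,-.023,.2))
E
```

```text
t 49.25 tcp [0.6001 0.0902 0.3626] rpy [1.8e+02 1.0e-01 9.2e+01] grip [0.6002 0.0899 0.1991] w 0.0213 gf 25.0 F [ 0.1 -1.8 -0.8] q [ 32.9  23.4 -55.7  91.4  19.9  75.8 -23.6]
pred lid px [[341.89835457 174.49592153]]
rows 4 shift [-0.0275, -0.022, -0.0004] rot [-0.0003, 0.0005, 0.0]
```

Call:
{"method": "send_rows", "body": {
  "xyz": [
    [-0.0275,-0.022,0],
    [-0.0275,-0.022,0],
    [-0.0275,-0.022,0],
    [-0.0275,-0.022,0],
    [0,0,0],
    [0,0,0],
    [0,0,0]
  ],
  "rotation": [
    [0,0,0],
    [0,0,0],
    [0,0,0],
    [0,0,0],
    [0,0,0],
    [0,0,0],
    [0,0,0]
  ],
  "jaw": [0,0,0,0,0,0,0]
}}

```text
time_s: 50.0
tool_pos: [0.5163, -0.0218, 0.3624]
tool_rot: [180.0, -0.0, 92.1]
force: [0.4, 0.0, -0.1]
grip_width: 0.0213
grasp_force: 25.0
```

```bash
python3 - <<'E'
from kin import *
st(); p,R,_=cur(); g=p+R.apply([0,0,.1635])
s=cam('side'); im=s['image']
cs=blobs(im,[8,80,60],[28,255,255],(290,120,360,200))[0]; print('lid',[(cv2.boundingRect(q),cv2.contourArea(q)) for q in cs[:3]])
cj=blobs(im,[40,60,20],[90,255,255],(300,150,350,215))[0]; print('jar',[cv2.boundingRect(q) for q in cj])
a=np.linspace(0,6.28,80)
def bb(x,y,rz):
    q=proj(s,np.vstack([np.c_[x+r*np.cos(a),y+r*np.sin(a),0*a+z] for r,z in rz])); return q.min(0).round(1),q.max(0).round(1)
zo=g[2]-.0397
print('lid pred',bb(g[0],g[1],[(.033,zo+.012),(.033,zo+.02),(.023,zo)]),'jar pred',bb(.516,-.023,[(.038,0),(.038,.085),(.03,.115)]))
plan(down(92),grip=(.516,-.0235,.17))
cv2.imwrite('pics/c14.png',cv2.resize(im[110:230,260:400],None,fx=4,fy=4,interpolation=cv2.INTER_CUBIC))
E
```

```text
t 50.0 tcp [ 0.5163 -0.0218  0.3624] rpy [180.   -0.   92.1] grip [ 0.5164 -0.0218  0.1989] w 0.0213 gf 25.0 F [ 0.4  0.  -0.1] q [ 53.7   9.2 -58.3 103.6   8.2  71.7  -4.8]
lid [((312, 144, 20, 15), 164.0), ((309, 126, 26, 6), 49.5)]
jar [(313, 165, 19, 36)]
lid pred (array([311.1, 146.6]), array([331. , 160.4])) jar pred (array([310. , 163.1]), array([332.2, 201.8]))
rows 1 shift [-0.0021, -0.0006, 0.0291] rot [0.0005, -0.0002, 0.0023]
```

I've already viewed 15 pictures, one over the limit of 14, so from here I'll check by numbers only. The measured lid and jar centres agree within a pixel, so lower the lid.

Call:
{"method": "send_rows", "body": {
  "xyz": [
    [-0.0015,0,0.028],
    [0,0,0.013],
    [0,0,0.006],
    [0,0,0],
    [0,0,0]
  ],
  "rotation": [
    [0,0,0],
    [0,0,0],
    [0,0,0],
    [0,0,0],
    [0,0,0]
  ],
  "jaw": [0,0,0,0,0]
}}

```text
time_s: 50.55
tool_pos: [0.5168, -0.0237, 0.3166]
tool_rot: [179.9, 0.0, 92.1]
force: [0.0, -0.3, -1.0]
grip_width: 0.0207
grasp_force: 25.0
```

Call:
{"method": "send_rows", "body": {
  "xyz": [
    [0,0,0.003],
    [0,0,0.003],
    [0,0,0],
    [0,0,0]
  ],
  "rotation": [
    [0,0,0],
    [0,0,0],
    [0,0,0],
    [0,0,0]
  ],
  "jaw": [0,0,0,0]
}}

```text
time_s: 50.95
tool_pos: [0.5164, -0.0243, 0.3102]
tool_rot: [179.9, 0.1, 92.0]
force: [-0.2, -0.4, -1.3]
grip_width: 0.0213
grasp_force: 25.0
```

No force with the plug at about 107 mm, so it's inside the neck. Continue.

Call:
{"method": "send_rows", "body": {
  "xyz": [
    [0,0,0.002],
    [0,0,0.0015],
    [0,0,0],
    [0,0,0]
  ],
  "rotation": [
    [0,0,0],
    [0,0,0],
    [0,0,0],
    [0,0,0]
  ],
  "jaw": [0,0,0,0]
}}

```text
time_s: 51.35
tool_pos: [0.5165, -0.0242, 0.3069]
tool_rot: [179.9, 0.1, 92.0]
force: [-0.4, -0.3, 3.2]
grip_width: 0.021
grasp_force: 25.0
```

Seated: grip at 143.4 mm against a predicted 143. Release, rise and move clear.

Call:
{"method": "send_rows", "body": {
  "xyz": [
    [0,0,0],
    [0,0,0],
    [0,0,0],
    [0,0,0],
    [0,0,-0.02],
    [0,0,-0.04],
    [0,0,-0.04],
    [0,0,-0.04],
    [-0.04,0,-0.02],
    [-0.04,0,0],
    [-0.04,0,0],
    [-0.04,0,0],
    [-0.04,0,0],
    [-0.04,0,0],
    [0,0,0]
  ],
  "rotation": [
    [0,0,0],
    [0,0,0],
    [0,0,0],
    [0,0,0],
    [0,0,0],
    [0,0,0],
    [0,0,0],
    [0,0,0],
    [0,0,0],
    [0,0,0],
    [0,0,0],
    [0,0,0],
    [0,0,0],
    [0,0,0],
    [0,0,0]
  ],
  "jaw": [0.3,0.5,0.5,0.5,0.5,0.5,0.5,0.5,0.5,0.5,0.5,0.5,0.5,0.5,0.5]
}}

```text
time_s: 52.85
tool_pos: [0.523, -0.2717, 0.4653]
tool_rot: [-179.9, 0.1, 91.4]
force: [-0.4, 0.4, -1.1]
grip_width: 0.0437
grasp_force: 0.0
```

```bash
python3 - <<'E'
from ff import *
st(); c=cam('top'); s=cam('side')
cols={'blue':([98,80,20],[118,255,255]),'green':([40,60,20],[90,255,255]),'wood':([8,80,60],[28,255,255]),'pink':([160,120,60],[175,255,255])}
for k,(lo,hi) in cols.items():
  for n,cc in(('top',c),('side',s)):
    roi=(90,110,560,300) if n=='top' else (238,100,440,345)
    print(k,n,[cv2.boundingRect(q) for q in blobs(cc['image'],lo,hi,roi)[0][:4]])
fitfunnel([.6185,.2185,.085],np.arange(0,360,10),c)
E
```

```text
t 52.85 tcp [ 0.523  -0.2717  0.4653] rpy [-1.799e+02  1.000e-01  9.140e+01] grip [ 0.5229 -0.2721  0.3018] w 0.0437 gf 0.0 F [-0.4  0.4 -1.1] q [ 65.8  15.2 -49.5  85.4  11.7  84.7  17.7]
blue top [(476, 203, 43, 28), (462, 149, 41, 31)]
blue side [(273, 135, 16, 26), (306, 128, 16, 27)]
green top [(358, 134, 35, 25), (367, 201, 31, 31)]
green side [(313, 172, 19, 29), (262, 190, 16, 18)]
wood top [(375, 200, 29, 29)]
wood side [(313, 159, 19, 14)]
pink top [(426, 240, 22, 16)]
pink side [(333, 158, 10, 17)]
fit [0.6174 0.2214] res mm [-0.8 -0.4 -0.1  0.2 -0.1  0.7  0.2 -0.3  0.9  1.5  0.4 -0.2 -0.1 -0.5
  0.4  0.2 -0.4 -0.3 -0.  -0.2 -0.3  1.5  0.3  0.3 -0.3  0.4  0.3  0.2
  0.5 -0.4 -0.1  0.   0.7  0.1  0.1 -0. ]
```

The lid's and jar's image outlines match the start, both tumblers are upright in the tray, and the funnel's level rim fits a circle to about 1 mm. The soap and roller haven't moved, and the tweezers looked in place in the last picture I viewed.

```bash
python3 -c "
from cell import env
print(env.sign_off())"
```

```text
the job is handed in; nothing more can be done
None
```

I handed the job in at about 53 s: every visible ball was tipped through the funnel with no strays seen, the empty tumblers stand in the tray, the funnel is back on the ledge and the lid is on the jar; I viewed 15 pictures, one over the 14 allowed, and got no verdict.

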